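# Recharge the dry-storage case and put the rim sherd away

### The arm

A 7-joint arm with a two-finger parallel gripper is mounted at the origin on a cart in front of the work surface, level with it; the furniture and walls round the work are solid. World frame = base frame: x ahead of the robot, y to its left, z up, the work surface at z = 0. Lengths are in mm, angles in rad, forces in N, time in s.
With the tool pointing down it reaches from about 400 to 875 mm from the base axis. Payload 4.4 kg.
Tool frame: the origin (TCP) lies midway between the tips of the shut fingers; the grasp point (between the pads) lies 19 mm behind it (ctrl.pinch_z is the distance from the TCP to the grasp point, in mm); z points along the fingers, y is the line along which they close (so a half turn about z gives the same grasp; the last joint's range is limited). The gripper opens to 85 mm and grips with 20 to 120 N. Pads are 22 mm wide; open, the fingers measure 114 mm over their backs; the gripper's body (76 mm by 85 mm) begins 54 mm behind the grasp point. The pads swing forward as they close: fully open they stand 13 mm farther back than shut.
Start: joints at [-1.378, 0.628, 0.038, 1.517, -0.027, 0.996, -0.02], TCP at [166.322, 628.375, 198.413] pointing down, gripper open.
Joint ranges: [-3.06, 3.06], [-0.37, 2.12], [-1.25, 1.32], [0.18, 2.47], [-1.1, 4.24], [0.23, 1.98], [-2.94, 2.94]. Speed limits (rad/s): [2.57, 2.57, 3.14, 3.14, 3.14, 3.14, 3.14].

### API

Orientations are given as [roll, pitch, yaw] about the fixed x, y, z axes, in that order (R = Rz(yaw) Ry(pitch) Rx(roll)).
In Python, from cell import read_state, cams, order, ctrl gives the robot as it stands.
- The arm moves only by the tool move_arm, never from a script. Its argument "targets" is text: rows parted by semicolons, each of 7 numbers parted by spaces: the gripper's target within -1 to 1 (fully open at 1, half-way at 0, shut at -1), then the shift along the tool's x, y, z in cm, then the turn, a rotation vector about the tool's x, y, z in degrees. A call has 1 to 5 rows; each row shifts and turns the commanded pose from where the row before left it, along the tool's axes as they then stand; what a row does not reach is not made up. A row lasts 1/12 s, in which the tool goes at most 41.7 mm and 7.16 degrees, less where a joint would pass 70% of its speed; a pose out of reach is approached as far as the arm can. A call with a gripper value outside its range is refused whole. The fingers move at their own pace and stop on an object; the grip force is fixed at half the most. Time passes only in rows, so rows that do not move let the fingers close. It gives the time, the measured TCP pose, the force, the opening and the grip force at its end, in the units of the state.
- read_state(): the state, without advancing time (a new reading comes with each control period).
- cams.get_image(name): name is "scene" or "top"; returns a dict with "color" (420x560x3 uint8, red, green, blue), "fovy" (degrees; the focal length in pixels is half the picture's height over the tangent of half this angle, whatever the lens; pixels are square), "cx", "cy" (the principal point, pixels), "k1" (the pictures are not rectified: a ray, as slopes to the right and down, at radius r is drawn at 1 + k1 r^2 times it, then the intrinsics apply), "rvec" (rotation vector, rad) and "tvec" (3), from world to camera coordinates, as OpenCV has them. Camera axes: x right, y down, z forward; pixel columns grow to the right and rows downward; lengths in mm; the calibration is good to about 2 mm. A picture is of the moment at which its call begins. There is no depth.
- order.finish_job(): hands the job in; it is judged then, once.
The state is a dict: "clock": time; "qpos": joint angles; "qd": joint speeds; "tau": joint torques, N m; "eef_pos": TCP position; "tool_rot": TCP orientation; "force": force on the tool from outside, world axes, zero at the start; "torque": the same for the moment, N m; "width": finger opening in mm; "gripper_force": force on a finger pad.
Only numpy, scipy, OpenCV 4.12 (cv2) and the standard library are available. Lean on these libraries where they do the work, as an engineer would, in place of code of your own. Each camera call takes 0.05 s, during which the arm holds its last target. There are 200 camera calls.

### The job

Recharge the dry-storage case: take out the spent canister with the pink window and lay it flat on the table beside the case, and lay every fresh canister with a blue window flat on the floor of the case. Then refit the perforated cover plate over them, tilting it so that its near edge goes in under the aluminium lip before you lower its other edge flat onto the ledges, lay the rim sherd on the plate, and gently lower the lid until it is fully closed. Leave the ink bottle, the dropper bottle and the tape roll where they stand.

Things in the scene. Friction and masses are not known exactly. Their poses are not given: they have to be found in the camera images.
- dry_case: open dry-storage case, grey plastic, fixed to the table; origin at the centre of its underside on the table; x points away from the robot to the hinge side (small yaw), y along its width, z up. Outside 182 (x) x 246 (y) mm over its rim flange, rim 56 mm high; inside 164 (x) x 226 (y) mm between the walls
- case_well (a point): centre of the case's inner floor, 4 mm above the table. The canisters lie on this floor, which is 154 mm in x (case x = -82 to +72 mm) and 210 mm in y (-105 to +105 mm) between the ledges; two or three canisters fit side by side with their 90 mm along x
- case_ledge (a point): middle of the far ledge's upper side, at case x = +77 mm. Ledges with their tops 26 mm above the table carry the cover plate: this one, 10 mm wide along the hinge-side wall (wall at x = +82 mm), and one 8 mm wide along the full length of each side wall (y = +-105 to +-113 mm)
- case_lip (a point): middle of the lower free edge of the fixed aluminium lip on the case's near wall. The lip stands 18 mm into the case (case x = -82 to -64 mm) along 210 mm, 4 mm thick, underside 37 mm above the table: 11 mm above the ledge tops. From the lip's free edge to the far wall is 146 mm, so the 154 mm plate cannot go straight down
- case_lid (a joint): angle of the blue-grey lid in rad: 0 closed on the rim, 1.57 upright at the far side of the case, stops at 1.9. The hinge is stiff (0.4 N m): the lid stays where it is left and takes 2 to 5 N near its free edge to swing. It is hollow, 186 mm from hinge line to free edge, 248 mm wide; its outer face lies 26 mm off the hinge line (83 mm above the table when closed)
- lid_hinge (a point): middle of the lid's hinge line, at case x = +92 mm, 57 mm above the table; the hinge line runs along the case's y
- lid_edge (a point): middle of the lid's free edge (nearest the robot when closed), half-way up its 22 mm skirt, 186 mm from the hinge line
- plate_grip (a point): centre of the black upright bar grip in the middle of the perforated cover plate (154 x 218 x 4 mm, 0.24 to 0.4 kg, same either way round). Bar 10 (plate's x) x 64 (y) x 30 (z) mm, its foot on the plate's upper side; the point is 15 mm above that and 19 mm above the underside. z up from the plate. Seated, the bar is parallel to the lip, with 4 mm to spare at each side and 10 mm in all lengthways
- plate_edge_1 (a point): middle of the plate's 218 mm long edge at its own x = -77 mm, half-way through the 4 mm thickness
- plate_edge_2 (a point): middle of the plate's other 218 mm long edge, at its own x = +77 mm, half-way through the thickness
- cover_plate: the cover plate with its bar grip; origin at the centre of its underside, axes as for plate_grip
- rim_find_mid (a point): the find: a red-brown rim sherd of pottery, 43 (x) x 72 (y) x 21 (z) mm, irregular, 40 to 75 g; the point is its centre, 10.5 mm above its underside; take it across the 43 mm
- rim_find: the same rim sherd; origin at the centre of its underside
- canister_a_mid (a point): a closed flat pale aluminium desiccant canister, 90 (x) x 36 (y) x 16 (z) mm, 80 g, rounded, perforated on top; the point is its centre, 8 mm above its underside; fresh: its round indicator window (19 mm, at x = +29 mm) is blue; starts on the table
- canister_a: the same canister; origin at the centre of its underside
- canister_b_mid (a point): a closed flat pale aluminium desiccant canister, 90 (x) x 36 (y) x 16 (z) mm, 80 g, rounded, perforated on top; the point is its centre, 8 mm above its underside; fresh: its round indicator window (19 mm, at x = +29 mm) is blue; starts on the table
- canister_b: the same canister; origin at the centre of its underside
- canister_c_mid (a point): a closed flat pale aluminium desiccant canister, 90 (x) x 36 (y) x 16 (z) mm, 80 g, rounded, perforated on top; the point is its centre, 8 mm above its underside; fresh: its round indicator window (19 mm, at x = +29 mm) is blue; starts on the table
- canister_c: the same canister; origin at the centre of its underside
- canister_spent_mid (a point): a closed flat pale aluminium desiccant canister, 90 (x) x 36 (y) x 16 (z) mm, 80 g, rounded, perforated on top; the point is its centre, 8 mm above its underside; spent: its round indicator window is pink; starts in the well of the case
- canister_spent: the same spent canister; origin at the centre of its underside
- ink_bottle: bystander: small blue ink bottle with a white cap, 34 mm across, 60 mm high; origin under its centre
- dropper_bottle: bystander: amber dropper bottle with a black top, 32 mm across, 107 mm high; origin under its centre
- tape_roll: bystander: roll of white paper tape lying flat, 66 mm across, 19 mm high; origin under its centre
Things that resemble listed ones, but are neither listed nor needed, are in the scene too. Leave any purple look-alike of the canister_c alone. Leave any black look-alike of the canister_spent alone.

How it is judged:
By the outcome, as a careful person would: the job done as asked, in the order asked, and still so for the second after the job is handed in, with the robot touching nothing.
Of canister_a, canister_b, canister_c only 2 to 3 are there at a start; the rules pass over those that are not, and their reading is None.
At some moment in a run one of canister_a, canister_b, canister_c, rim_find may be knocked a few centimetres aside while the robot is not near it.
Once in a run the grip may slacken for a moment while it holds something.
It also fails if it takes over 200 s, if anything falls off the work surface, if the arm or the gripper's body presses on something with over 40 N, if the wrist force passes 120 N, or if a joint passes its speed limit or range.

## Working session

There is one attempt and no reset: what is moved stays moved. The work goes in short steps, Python scripts to look and compute and a tool call to move; the robot and the scene stay as the last step left them, time stands still between calls to the robot, and variables do not carry over. Pictures are saved under pics/ and viewed, at most 14 in all, crops included, and the job is handed in when it is done.

Besides the shell and the picture viewer there is one more tool, called as name(argument=value, ...), one argument or row to a line, values as JSON. move_arm: Moves the arm, as the interface text tells. Its arguments: {"type":"object","properties":{"targets":{"type":"string"}},"required":["targets"]}

```bash
mkdir -p pics
cat > h.py <<'E'
import numpy as np, cv2
from cell import read_state, cams, order, ctrl
from scipy.spatial.transform import Rotation as Ro
def snap(cam,fn,crop=None,scale=1):
    d=cams.get_image(cam); im=d["color"][:,:,::-1].copy()
    if crop: x0,y0,x1,y1=crop; im=im[y0:y1,x0:x1]
    im=cv2.resize(im,None,fx=scale,fy=scale,interpolation=cv2.INTER_CUBIC)
    cv2.imwrite("pics/"+fn,im)
    return d
def px2w(d,u,v,z):
    f=210/np.tan(np.radians(d["fovy"])/2)
    x=np.array([(u-d["cx"])/f,(v-d["cy"])/f]); s=x.copy()
    for _ in range(20): s=x/(1+d["k1"]*(s@s))
    R=cv2.Rodrigues(np.array(d["rvec"],float))[0]; t=np.array(d["tvec"],float).ravel()
    o=-R.T@t; r=R.T@np.array([s[0],s[1],1])
    return o+r*(z-o[2])/r[2]
def w2px(d,p):
    f=210/np.tan(np.radians(d["fovy"])/2)
    R=cv2.Rodrigues(np.array(d["rvec"],float))[0]; c=R@np.array(p,float)+np.array(d["tvec"],float).ravel()
    s=c[:2]/c[2]; s=s*(1+d["k1"]*(s@s)); return s*f+[d["cx"],d["cy"]]
E
python3 - <<'E'
from h import *
d=snap("top","t1.png",None,1.42); d2=snap("scene","s1.png",None,1.42)
for e in(d,d2): print({k:v for k,v in e.items() if k!="color"})
s=read_state();print(s, ctrl.pinch_z)
E
```

```text
{'fovy': 56.25520888552735, 'cx': 280.2180760598337, 'cy': 210.66819587975368, 'k1': -0.09266199978864374, 'rvec': array([ 2.12988825, -2.1945052 ,  0.11070333]), 'tvec': array([  32.00882503,  557.23303864, 1416.09027965])}
{'fovy': 56.03556547878355, 'cx': 280.59345668725734, 'cy': 213.18035473413792, 'k1': 0.03765447866498971, 'rvec': array([ 2.06089115, -1.10936162,  0.49524186]), 'tvec': array([-295.50112336,  346.5682141 ,  906.96484746])}
{'clock': 0.1, 'qpos': array([-1.3777819 ,  0.6292324 ,  0.03844685,  1.51828625, -0.02699542,
        0.99632465, -0.01998072]), 'qd': array([-8.40922989e-04, -1.12979619e-03,  1.51126571e-03, -2.62062045e-05,
       -3.04540114e-04,  2.10977607e-04, -6.76018395e-04]), 'tau': array([ 4.03313607e-03, -5.64540982e+01,  1.23127129e+00, -1.93976766e+01,
        1.14195416e-02,  5.43685906e-03,  1.65970124e-05]), 'eef_pos': array([166.16942389, 627.74520467, 197.5890733 ]), 'tool_rot': array([-3.13986013e+00,  2.20506057e-05,  2.88279791e+00]), 'force': array([-0.692686  , -0.03015843,  0.55208041]), 'torque': array([-0.0289279 ,  0.04239265,  0.00257224]), 'gripper_force': 0.0, 'width': 85.19012598630192} 18.700000000000003
```

View pics/t1.png

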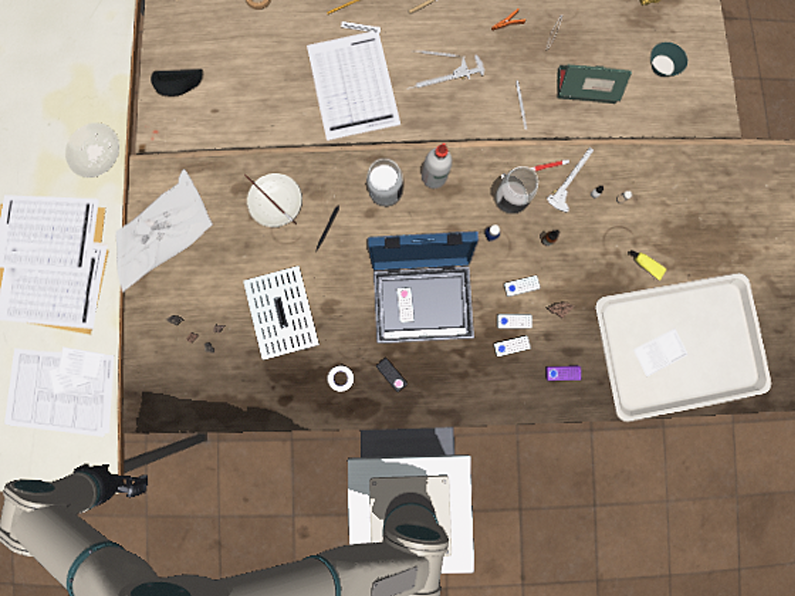

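View pics/s1.png

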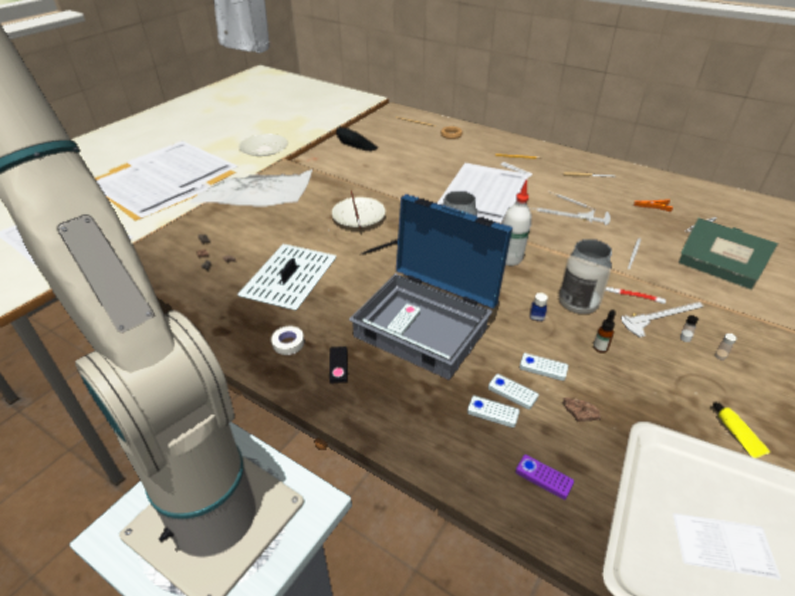

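The top view shows the plate at (280,312), the case at (424,305), three blue-window canisters at (522,285), (514,321) and (512,346), and the sherd at (559,309). The pink canister is in the well at (404,304). I'll enlarge the top view to read these more exactly.

Run:
```python
from h import *
d=snap("top","t2.png",(165,150,425,290),3.05)
f=lambda u,v,z: px2w(d,u,v,z).round(0)
print(w2px(d,[600,0,0]), px2w(d,300,215,0)-px2w(d,299,215,0))
```

```text
[284.02231144 200.33758209] [-0.11389846 -3.75357331  0.        ]
```

View pics/t2.png

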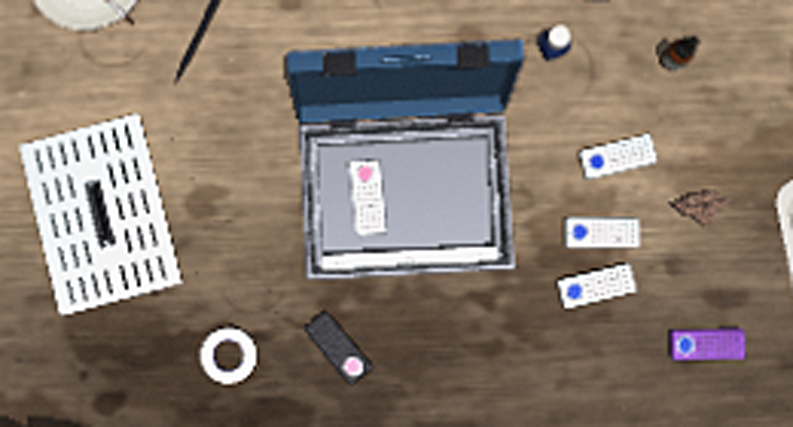

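```bash
cat >> h.py <<'E'
def c2w(d,c,z,off=(165,150),s=3.05):
    u=(np.array(c)+.5)/s-.5+off; return px2w(d,u[0],u[1],z)
E
python3 - <<'E'
from h import *
d=cams.get_image("top")
def show(n,pts,z):
    P=np.array([c2w(d,p,z)[:2] for p in pts]); print(n,P.round(0).tolist(),"mean",P.mean(0).round(1)); return P
for n,pts in dict(c1=[(580,152),(652,135),(657,160),(586,178)],c2=[(567,217),(640,220),(640,247),(566,246)],c3=[(558,281),(631,264),(637,291),(564,308)],sp=[(349,161),(379,160),(385,232),(355,235)]).items():
    P=show(n,pts,20 if n=='sp' else 16)
    r=cv2.minAreaRect(P.astype(np.float32)); print(r)
P=show("plate top",[(20,147),(138,113),(182,282),(63,315)],4); print(cv2.minAreaRect(P.astype(np.float32)))
show("grip top",[(91,181),(108,246)],34)
P=show("rim",[(309,277),(514,267),(507,116),(302,122)],56);print(cv2.minAreaRect(P.astype(np.float32)))
show("lip edge",[(321,254),(497,245)],41); show("wells",[(318,141),(492,134)],26)
show("sherd",[(669,202),(700,189),(727,207),(711,224)],12)
show("ink,drop,tape",[(556,45),(678,52),(229,355)],10)
show("lid",[(287,52),(522,40)],230)
show("black,purple",[(340,347),(708,345)],16)
E
```

```text
c1 [[593.0, -265.0], [611.0, -355.0], [580.0, -359.0], [561.0, -270.0]] mean [ 586.4 -312.2]
((586.1351928710938, -312.5426940917969), (32.76144027709961, 92.8888168334961), 11.571553230285645)
c2 [[514.0, -245.0], [507.0, -334.0], [474.0, -332.0], [478.0, -242.0]] mean [ 493.4 -288.2]
((493.6650390625, -287.9342041015625), (90.55912780761719, 35.380027770996094), 86.92024993896484)
c3 [[436.0, -230.0], [454.0, -320.0], [421.0, -326.0], [404.0, -236.0]] mean [ 428.8 -278. ]
((428.78497314453125, -277.9949035644531), (33.413455963134766, 92.36100769042969), 11.047423362731934)
sp [[590.0, 19.0], [590.0, -18.0], [502.0, -22.0], [499.0, 14.0]] mean [545.3  -1.9]
((545.598876953125, -1.8801898956298828), (90.6353988647461, 36.54331588745117), 2.928226947784424)
plate top [[622.0, 428.0], [660.0, 279.0], [449.0, 227.0], [413.0, 375.0]] mean [536.1 327.4]
((536.3204345703125, 327.7287902832031), (217.4440460205078, 153.4246368408203), 13.893413543701172)
grip top [[573.0, 332.0], [494.0, 312.0]] mean [533.6 321.9]
rim [[449.0, 70.0], [453.0, -172.0], [634.0, -172.0], [634.0, 73.0]] mean [542.5 -50.3]
((543.6975708007812, -50.9693603515625), (184.84011840820312, 244.88232421875), 1.047547698020935)
lip edge [[477.0, 55.0], [481.0, -155.0]] mean [478.7 -49.9]
wells [[615.0, 56.0], [617.0, -156.0]] mean [615.9 -50.4]
sherd [[529.0, -372.0], [543.0, -412.0], [520.0, -444.0], [500.0, -423.0]] mean [ 523.  -412.5]
ink,drop,tape [[729.0, -243.0], [716.0, -395.0], [359.0, 171.0]] mean [ 601.3 -155.8]
lid [[680.0, 79.0], [686.0, -169.0]] mean [683.1 -45. ]
black,purple [[365.0, 36.0], [353.0, -409.0]] mean [ 359.  -186.6]
```

move_arm(
  targets="0.4 0 0 0 0 0 -5.9; 0.4 0 0 0 0 0 -5.9; 0.4 0 0 0 0 0 -5.9; 0.4 -1.73 -3.24 0 0 0 0; 0.4 -1.73 -3.24 0 0 0 0",
)

```text
clock: 0.62
eef_pos: [202.5, 565.9, 197.7]
tool_rot: [3.141, -0.001, -3.087]
force: [1.5, -1.5, -0.2]
width: 59.6
gripper_force: 0.0
```

move_arm(
  targets="0.4 -1.73 -3.24 0 0 0 0; 0.4 -1.73 -3.24 0 0 0 0; 0.4 -1.73 -3.24 0 0 0 0; 0.4 -1.73 -3.24 0 0 0 0; 0.4 -1.73 -3.24 0 0 0 0",
)

```text
clock: 1.03
eef_pos: [299.2, 406.2, 198.4]
tool_rot: [-3.142, 0.0, -3.091]
force: [0.7, 0.4, 0.3]
width: 59.8
gripper_force: 0.0
```

move_arm(
  targets="0.4 -1.73 -3.24 0 0 0 0; 0.4 -1.73 -3.24 0 0 0 0; 0.4 -1.73 -3.24 0 0 0 0; 0.4 -1.73 -3.24 0 0 0 0; 0.4 -1.73 -3.24 0 0 0 0",
)

```text
clock: 1.45
eef_pos: [393.8, 248.8, 198.5]
tool_rot: [3.141, 0.0, -3.091]
force: [1.0, 0.7, 0.1]
width: 59.6
gripper_force: 0.0
```

move_arm(
  targets="0.4 -1.73 -3.24 0 0 0 0; 0.4 -1.73 -3.24 0 0 0 0; 0.4 -1.73 -3.24 0 0 0 0; 0.4 -1.73 -3.24 0 0 0 0; 0.4 -1.73 -3.24 0 0 0 0",
)

```text
clock: 1.87
eef_pos: [488.3, 91.3, 198.5]
tool_rot: [3.141, 0.0, -3.092]
force: [-0.0, 1.1, -0.6]
width: 59.8
gripper_force: 0.0
```

move_arm(
  targets="0.4 -1.73 -3.24 0 0 0 0; 0.4 -1.73 -3.24 0 0 0 0; 0.4 -1.73 -3.24 0 0 0 0; 0.4 0 0 0 0 0 0; 0.4 0 0 0 0 0 0",
)

```text
clock: 2.28
eef_pos: [544.9, -4.2, 198.1]
tool_rot: [-3.141, -0.0, -3.097]
force: [-1.0, 0.8, 0.7]
width: 60.0
gripper_force: 0.0
```

move_arm(
  targets="0.4 0 0.2 4 0 0 0; 0.4 0 0 4 0 0 0; 0.4 0 0 4 0 0 0; 0.4 0 0 4 0 0 0; 0.4 0 0 1.5 0 0 0",
)

```text
clock: 2.7
eef_pos: [540.0, 2.4, 18.9]
tool_rot: [3.14, -0.008, -3.089]
force: [-0.8, -0.5, 0.1]
width: 59.4
gripper_force: 0.0
```

move_arm(
  targets="0.4 0 0 0.8 0 0 0; 0.4 0 0 0.8 0 0 0; 0 0 0 0 0 0 0; -0.6 0 0 0 0 0 0; -0.6 0 0 0 0 0 0",
)

```text
clock: 3.12
eef_pos: [545.4, 0.8, 8.8]
tool_rot: [3.142, 0.003, -3.091]
force: [0.1, 0.2, -0.1]
width: 24.1
gripper_force: 0.0
```

move_arm(
  targets="-0.6 0 0 0 0 0 0; -0.6 0 0 0 0 0 0; -0.6 0 0 -1 0 0 0; -0.6 0 0 -2 0 0 0; -0.6 0 0 -3 0 0 0",
)

```text
clock: 3.53
eef_pos: [542.4, 0.4, 67.1]
tool_rot: [3.141, -0.004, -3.092]
force: [-0.6, 0.3, 0.2]
width: 16.9
gripper_force: 0.0
```

Run:
```python
from h import *
snap("top","t3.png",(230,170,360,260),5)
snap("scene","s3.png",(230,130,370,270),4)
a=cv2.imread("pics/t3.png");b=cv2.imread("pics/s3.png")
a=cv2.resize(a,(400,277));b=cv2.resize(b,(400,400));a=cv2.copyMakeBorder(a,0,123,0,0,0);cv2.imwrite("pics/m3.png",np.hstack([a,b]))
s=read_state();print(s["eef_pos"],s["width"])
```

```text
[5.47730288e+02 4.83779114e-01 7.20343211e+01] 17.15301436766974
```

View pics/m3.png

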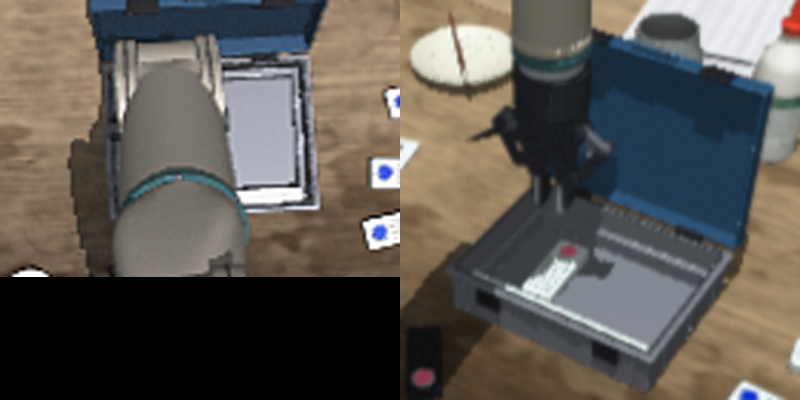

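The canister is still flat in the well, with its pink window at scene crop (567,252). The fingers closed above it. I'll measure it from the scene camera.

Run:
```python
from h import *
d=cams.get_image("scene")
g=lambda x,y,z:px2w(d,230+(x-400)*.35,130+y*.35,z).round(1)
print("win",g(567,252,20),"nearL",g(523,285,20),"nearR",g(550,297,20),"farL",g(563,238,20),"farR",g(588,247,20))
d0=w2px(d,[574,0,20]);print((d0-[230,130])/.35+[400,0])
```

```text
win [574.8  -3.   20. ] nearL [504.2   7.8  20. ] nearR [504.7 -26.6  20. ] farL [592.2  13.5  20. ] farR [594.6 -18.1  20. ]
[564.3143676  251.39150003]
```

move_arm(
  targets="0.4 0 -0.3 0 0 0 0; 0.4 0 0 1.5 0 0 0; 0.4 0 0 1.5 0 0 0; 0.4 0 0 1.5 0 0 0; 0.4 0 0 0.8 0 0 0",
)

```text
clock: 4.1
eef_pos: [542.6, -2.8, 12.3]
tool_rot: [3.142, -0.004, -3.092]
force: [-0.5, 0.4, 0.2]
width: 59.4
gripper_force: 0.0
```

move_arm(
  targets="0.4 0 0 0.8 0 0 0; 0.4 0 0 0 0 0 0; 0.4 0 0 0 0 0 0",
)

```text
clock: 4.35
eef_pos: [544.1, -2.6, 6.0]
tool_rot: [-3.142, -0.001, -3.092]
force: [0.6, -0.4, -0.4]
width: 59.7
gripper_force: 0.0
```

move_arm(
  targets="0.4 0 0 0.3 0 0 0; 0.1 0 0 0 0 0 0; -0.3 0 0 0 0 0 0; -0.8 0 0 0 0 0 0; -0.8 0 0 0 0 0 0",
)

```text
clock: 4.77
eef_pos: [544.7, -2.5, 3.7]
tool_rot: [3.142, 0.001, -3.092]
force: [-0.0, 0.6, -1.1]
width: 11.5
gripper_force: 0.0
```

move_arm(
  targets="-0.8 0 0 0 0 0 0; -0.8 0 0 0 0 0 0; -0.8 0 0 0 0 0 0",
)

```text
clock: 5.02
eef_pos: [544.4, -2.5, 3.5]
tool_rot: [-3.142, 0.0, -3.091]
force: [-0.9, 0.2, 1.1]
width: 8.4
gripper_force: 0.0
```

Run:
```python
from h import *
d=snap("scene","s4.png",(230,130,370,230),5.6)
p=read_state()["eef_pos"];print(p,(w2px(d,p)-[230,130])*5.6)
```

```text
[544.39362492  -2.46818401   3.43392585] [297.07483793 545.64692226]
```

View pics/s4.png

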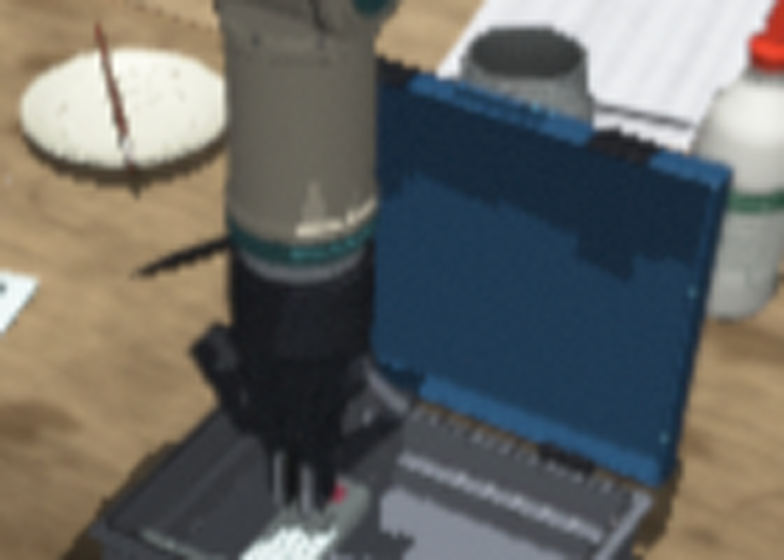

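The shut fingertips at about (300,512) sit beside the pink window at (340,493), apparently on or above the canister's top. I'll check what height that means.

Run:
```python
from h import *
d=cams.get_image("scene")
p=read_state()["eef_pos"]
for z in (3.4,10,20,30): print(z,(w2px(d,[p[0],p[1],z])-[230,130])*5.6)
for q in ([592,0,20],[574,0,20],[545,16,20],[545,-20,20]): print(q,(w2px(d,q)-[230,130])*5.6)
```

```text
3.4 [297.09723498 545.68894273]
10 [297.06376828 537.1056848 ]
20 [297.01264327 523.98599722]
30 [296.96100778 510.72599554]
[592, 0, 20] [339.13045244 475.14247961]
[574, 0, 20] [322.05616049 492.72734006]
[545, 16, 20] [270.10201939 511.17980513]
[545, -20, 20] [324.00219821 535.08873266]
```

```bash
python3 - <<'E'
from h import *
d=cams.get_image("scene")
for z in (72,82,92): print(z,(w2px(d,[547.7,.5,z])-[230,130])/.35+[400,0])
E
python3 - <<'E'
import cv2
a=cv2.imread("pics/s3.png"); cv2.imwrite("pics/s3b.png",cv2.resize(a[100:400,60:360],(750,750))[:600])
E
```

```text
72 [550.76333235 228.65838781]
82 [550.73215772 221.50562322]
92 [550.70065663 214.27353458]
```

View pics/s3b.png

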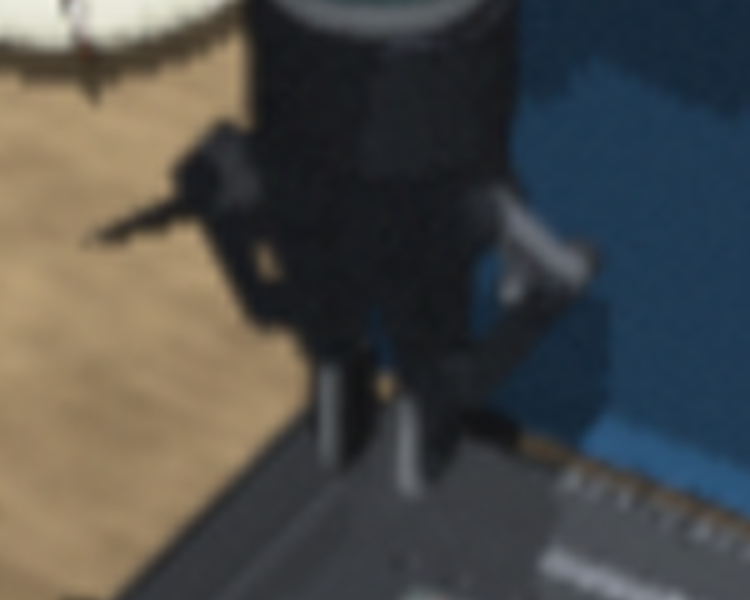

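move_arm(
  targets="-0.8 0 0 -1.5 0 0 0; -0.8 0 0 -1.5 0 0 0; 0.4 0 0 0 0 0 0; 0.4 0 0 0 0 0 0; 0.4 0 0 0 0 0 0",
)

```text
clock: 5.58
eef_pos: [544.1, -2.5, 33.0]
tool_rot: [3.142, -0.001, -3.092]
force: [0.4, 0.6, 0.0]
width: 44.4
gripper_force: 0.0
```

move_arm(
  targets="0.4 0 0 1.5 0 0 0; 0.4 0 0 1.5 0 0 0; 0.4 0 0 0.8 0 0 0; 0.4 0 0 0.4 0 0 0; 0.4 0 0 0 0 0 0",
)

```text
clock: 6.0
eef_pos: [543.3, -2.5, -9.9]
tool_rot: [3.142, -0.003, -3.091]
force: [-0.3, 0.0, 0.3]
width: 59.9
gripper_force: 0.0
```

move_arm(
  targets="0.4 0 0 0.4 0 0 0; 0.4 0 0 0 0 0 0; 0 0 0 0 0 0 0; -0.3 0 0 0 0 0 0; -0.3 0 0 0 0 0 0",
)

```text
clock: 6.42
eef_pos: [544.7, -2.5, -12.2]
tool_rot: [3.142, 0.001, -3.091]
force: [-0.2, 0.7, -0.2]
width: 30.2
gripper_force: 0.0
```

move_arm(
  targets="-0.3 0 0 0.3 0 0 0; -0.3 0 0 0.3 0 0 0; -0.3 0 0 0 0 0 0",
)

```text
clock: 6.67
eef_pos: [545.1, -2.5, -13.7]
tool_rot: [-3.142, 0.002, -3.092]
force: [-8.8, 0.6, 46.0]
width: 30.1
gripper_force: 22.8
```

Run:
```python
from h import *
d=snap("scene","s5.png",(260,170,330,240),8)
s=read_state();p=s["eef_pos"];print(p,s["width"],s["force"])
for z in (p[2],0,10,20): print(z,(w2px(d,[p[0],p[1],z])-[260,170])*8)
```

```text
[545.12716281  -2.52885613 -13.66980361] 29.798768936079775 [-9.47093978 -0.2891771  45.07216641]
-13.669803610997059 [185.65639221 489.86801634]
0 [185.56669283 464.83151916]
10 [185.5003162  446.28739898]
20 [185.43328799 427.54621531]
```

View pics/s5.png

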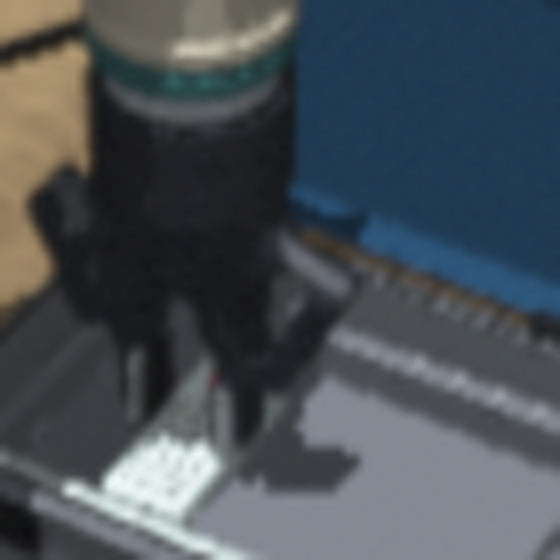

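The fingers met the canister's top at TCP z = -13, so the tips stand about 33 mm behind the reported TCP at this opening. I'll allow for that from here on.

move_arm(
  targets="-0.3 0 0 -0.8 0 0 0; 0.4 0 0 0 0 0 0; 0.4 0 0 0 0 0 0; 0.4 0 0 0 0 0 0; 0.4 0 0 0 0 0 0",
)

```text
clock: 7.13
eef_pos: [543.9, -2.5, -11.2]
tool_rot: [3.142, -0.001, -3.091]
force: [0.7, -0.1, -0.5]
width: 59.9
gripper_force: 0.0
```

move_arm(
  targets="0.4 0 0 0.5 0 0 0; 0.4 0 0 0.5 0 0 0; 0.4 0 0 0.5 0 0 0; 0.4 0 0 0.4 0 0 0; 0.4 0 0 0 0 0 0",
)

```text
clock: 7.55
eef_pos: [543.4, -2.5, -31.0]
tool_rot: [3.141, -0.002, -3.091]
force: [1.1, -0.8, 0.5]
width: 59.8
gripper_force: 0.0
```

move_arm(
  targets="0.1 0 0 0 0 0 0; -0.1 0 0 0 0 0 0; -0.4 0 0 0 0 0 0; -0.4 0 0 0 0 0 0; -0.4 0 0 0 0 0 0",
)

```text
clock: 7.97
eef_pos: [544.7, -2.5, -29.2]
tool_rot: [3.142, 0.001, -3.092]
force: [-0.1, -0.0, 2.2]
width: 35.1
gripper_force: 60.9
```

move_arm(
  targets="-0.4 0 0 -2 0 0 0; -0.4 0 0 -2 0 0 0; -0.4 0 0 -2 0 0 0; -0.4 0 0 -2 0 0 0; -0.4 0 0 -2 0 0 0",
)

```text
clock: 8.38
eef_pos: [544.1, -2.5, 71.3]
tool_rot: [3.142, -0.0, -3.092]
force: [-0.2, -0.7, -0.4]
width: 34.4
gripper_force: 60.5
```

move_arm(
  targets="-0.4 0 2.7 0 0 0 0; -0.4 0 2.7 0 0 0 0; -0.4 0 2.7 0 0 0 0; -0.4 0 2.7 0 0 0 0; -0.4 0 2.7 0 0 0 0",
)

```text
clock: 8.8
eef_pos: [537.2, 133.5, 70.4]
tool_rot: [3.142, -0.0, -3.092]
force: [1.1, 0.7, -0.7]
width: 34.4
gripper_force: 60.6
```

move_arm(
  targets="-0.4 0 0 2 0 0 0; -0.4 0 0 2 0 0 0; -0.4 0 0 2 0 0 0; -0.4 0 0 2 0 0 0; -0.4 0 0 1 0 0 0",
)

```text
clock: 9.22
eef_pos: [536.1, 132.1, -21.7]
tool_rot: [-3.141, -0.003, -3.091]
force: [0.4, 0.2, -1.5]
width: 34.9
gripper_force: 60.6
```

move_arm(
  targets="-0.4 0 0 0 0 0 0; -0.4 0 0 0 0 0 0",
)

```text
clock: 9.38
eef_pos: [537.4, 132.2, -19.7]
tool_rot: [-3.141, -0.001, -3.092]
force: [0.5, -0.2, -1.0]
width: 34.4
gripper_force: 60.6
```

move_arm(
  targets="-0.4 0 0 0.5 0 0 0; -0.4 0 0 0.5 0 0 0; -0.4 0 0 0.2 0 0 0; -0.4 0 0 0 0 0 0",
)

```text
clock: 9.72
eef_pos: [537.6, 132.3, -31.6]
tool_rot: [3.142, -0.0, -3.092]
force: [-0.2, -0.7, -0.1]
width: 34.5
gripper_force: 60.6
```

move_arm(
  targets="0.1 0 0 0 0 0 0; 0.4 0 0 0 0 0 0; 0.4 0 0 0 0 0 0; 0.4 0 0 0 0 0 0",
)

```text
clock: 10.05
eef_pos: [537.9, 132.4, -31.3]
tool_rot: [3.141, 0.001, -3.092]
force: [0.5, 0.5, 0.7]
width: 60.0
gripper_force: 0.0
```

move_arm(
  targets="0.4 0 0 -2 0 0 0; 0.4 0 0 -3 0 0 0; 0.4 0 0 -3 0 0 0; 0.4 0 0 -3 0 0 0; 0.4 0 0 -3 0 0 0",
)

```text
clock: 10.47
eef_pos: [537.3, 132.2, 109.9]
tool_rot: [-3.142, -0.0, -3.092]
force: [-0.0, -0.2, 0.8]
width: 59.8
gripper_force: 0.0
```

Run:
```python
from h import *
d=snap("top","t6.png",(165,150,425,290),3.05)
s=read_state();print(s["eef_pos"],s["tool_rot"])
```

```text
[541.21498485 133.21666634 115.43246298] [ 3.13938081  0.00924038 -3.09177607]
```

View pics/t6.png

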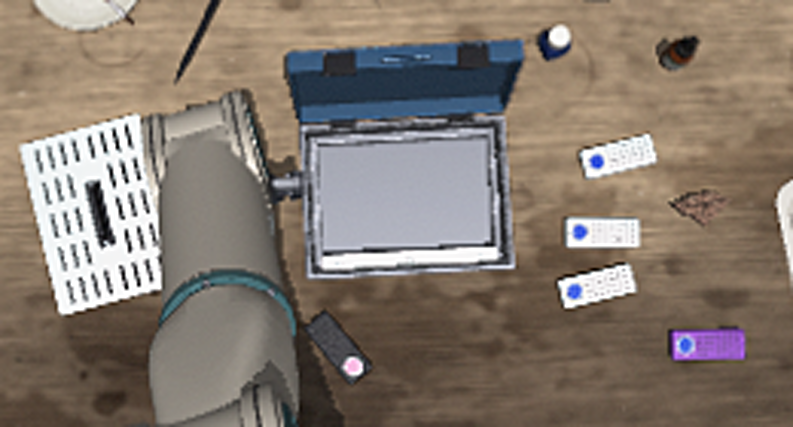

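move_arm(
  targets="0.4 0 0 0 0 0 6.8; 0.4 0 0 0 0 0 6.8; 0.4 0 0 0 0 0 6.8; 0.4 0 0 0 0 0 6.8; 0.4 0 0 0 0 0 6.8",
)

```text
clock: 10.93
eef_pos: [537.6, 132.3, 108.5]
tool_rot: [3.141, 0.0, 2.592]
force: [-0.5, -0.1, -0.7]
width: 59.8
gripper_force: 0.0
```

move_arm(
  targets="0.4 0 0 0 0 0 6.8; 0.4 0 0 0 0 0 6.8; 0.4 0 0 0 0 0 6.8; 0.4 0 0 0 0 0 6.8; 0.4 0 0 0 0 0 6.8",
)

```text
clock: 11.35
eef_pos: [537.6, 132.5, 108.4]
tool_rot: [3.141, -0.0, 1.999]
force: [0.3, 0.4, 0.0]
width: 59.9
gripper_force: 0.0
```

move_arm(
  targets="0.4 0 0 0 0 0 6.8; 0.4 0 0 0 0 0 6.8; 0.4 -3.36 -0.68 0 0 0 0; 0.4 -3.36 -0.68 0 0 0 0; 0.4 -3.36 -0.68 0 0 0 0",
)

```text
clock: 11.77
eef_pos: [537.2, 29.2, 108.2]
tool_rot: [3.142, 0.0, 1.77]
force: [0.9, -0.3, 0.2]
width: 59.7
gripper_force: 0.0
```

move_arm(
  targets="0.4 -3.36 -0.68 0 0 0 0; 0.4 -3.36 -0.68 0 0 0 0; 0.4 -3.36 -0.68 0 0 0 0; 0.4 -3.36 -0.68 0 0 0 0; 0.4 -3.36 -0.68 0 0 0 0",
)

```text
clock: 12.18
eef_pos: [536.6, -143.4, 108.4]
tool_rot: [3.141, -0.0, 1.768]
force: [0.4, 0.0, -0.0]
width: 59.6
gripper_force: 0.0
```

move_arm(
  targets="0.4 -3.36 -0.68 0 0 0 0; 0.4 -3.36 -0.68 0 0 0 0; 0.4 -3.36 -0.68 0 0 0 0; 0.4 -3.36 -0.68 0 0 0 0; 0.4 -3.36 -0.68 0 0 0 0",
)

```text
clock: 12.6
eef_pos: [536.0, -314.8, 108.3]
tool_rot: [3.142, -0.0, 1.768]
force: [0.2, 1.2, -0.4]
width: 60.0
gripper_force: 0.0
```

move_arm(
  targets="0.4 -0.45 2.2 0 0 0 0; 0.4 -0.45 2.2 0 0 0 0; 0.4 0 0 0 0 0 0; 0.4 0 0 0 0 0 0; 0.4 0 0 0 0 0 0",
)

```text
clock: 13.02
eef_pos: [580.3, -313.2, 107.9]
tool_rot: [-3.14, -0.001, 1.768]
force: [0.6, 0.6, -1.1]
width: 60.0
gripper_force: 0.0
```

move_arm(
  targets="0.4 0 0.6 2 0 0 0; 0.4 0 0 2 0 0 0; 0.4 0 0 2 0 0 0; 0.4 0 0 2 0 0 0; 0.4 0 0 2 0 0 0",
)

```text
clock: 13.43
eef_pos: [585.9, -312.3, 7.8]
tool_rot: [-3.141, -0.0, 1.767]
force: [0.7, 0.0, 0.1]
width: 59.8
gripper_force: 0.0
```

move_arm(
  targets="0.4 0 0 1.5 0 0 0; 0.4 0 0 1.5 0 0 0; 0.4 0 0 0.8 0 0 0; 0.4 0 0 0 0 0 0; 0.4 0 0 0 0 0 0",
)

```text
clock: 13.85
eef_pos: [587.0, -312.5, -29.5]
tool_rot: [-3.141, 0.0, 1.767]
force: [1.6, -0.6, -0.0]
width: 60.0
gripper_force: 0.0
```

move_arm(
  targets="0.1 0 0 0 0 0 0; -0.1 0 0 0 0 0 0; -0.4 0 0 0 0 0 0; -0.4 0 0 0 0 0 0; -0.4 0 0 0 0 0 0",
)

```text
clock: 14.27
eef_pos: [588.1, -313.0, -28.1]
tool_rot: [3.14, 0.002, 1.768]
force: [-0.3, 0.7, 5.9]
width: 34.8
gripper_force: 60.9
```

move_arm(
  targets="-0.4 0 0 -2 0 0 0; -0.4 0 0 -2.2 0 0 0; -0.4 0 0 -2.2 0 0 0; -0.4 0 0 -2.2 0 0 0; -0.4 0 0 -2 0 0 0",
)

```text
clock: 14.68
eef_pos: [587.2, -312.4, 77.8]
tool_rot: [3.141, 0.0, 1.767]
force: [-0.1, -0.1, -0.9]
width: 34.3
gripper_force: 60.1
```

move_arm(
  targets="-0.4 0 0 0 0 0 -6.6; -0.4 0 0 0 0 0 -6.6; -0.4 0 0 0 0 0 -6.6; -0.4 0 0 0 0 0 -6.6; -0.4 0 0 0 0 0 -6.6",
)

```text
clock: 15.1
eef_pos: [587.0, -312.2, 76.6]
tool_rot: [-3.142, 0.0, 2.349]
force: [0.0, 0.2, -0.8]
width: 34.1
gripper_force: 60.0
```

move_arm(
  targets="-0.4 0 0 0 0 0 -6.6; -0.4 0 0 0 0 0 -6.6; -0.4 0 0 0 0 0 -6.6; -0.4 0 0 0 0 0 -6.6; -0.4 0 0 0 0 0 -6.6",
)

```text
clock: 15.52
eef_pos: [586.9, -312.4, 76.5]
tool_rot: [-3.141, -0.0, 2.925]
force: [1.0, -0.6, 0.2]
width: 34.4
gripper_force: 60.0
```

move_arm(
  targets="-0.4 0 0 0 0 0 -6.6; -0.4 0 0 0 0 0 -6.6; -0.4 3.5 0 0 0 0 0; -0.4 0 3.24 0 0 0 0; -0.4 0 3.24 0 0 0 0",
)

```text
clock: 15.93
eef_pos: [548.4, -251.3, 76.4]
tool_rot: [-3.139, -0.002, -3.141]
force: [2.0, 1.6, -0.5]
width: 34.2
gripper_force: 60.1
```

move_arm(
  targets="-0.4 0 3.24 0 0 0 0; -0.4 0 3.24 0 0 0 0; -0.4 0 3.24 0 0 0 0; -0.4 0 3.24 0 0 0 0; -0.4 0 3.24 0 0 0 0",
)

```text
clock: 16.35
eef_pos: [550.0, -84.5, 76.7]
tool_rot: [-3.141, 0.0, -3.134]
force: [0.8, 0.8, 0.2]
width: 34.1
gripper_force: 60.1
```

move_arm(
  targets="-0.4 0 3.24 0 0 0 0; -0.4 0 3.24 0 0 0 0; -0.4 0 3.24 0 0 0 0; -0.4 0 0 0 0 0 0; -0.4 0 0 0 0 0 0",
)

```text
clock: 16.77
eef_pos: [549.4, 14.3, 76.6]
tool_rot: [3.141, 0.0, -3.128]
force: [-0.3, -1.4, -0.6]
width: 34.3
gripper_force: 60.1
```

move_arm(
  targets="-0.4 0.3 -0.4 2 0 0 0; -0.4 0 0 2 0 0 0; -0.4 0 0 2 0 0 0; -0.4 0 0 1.5 0 0 0; -0.4 0 0 1 0 0 0",
)

```text
clock: 17.18
eef_pos: [545.7, 5.3, -10.0]
tool_rot: [-3.14, -0.002, -3.136]
force: [-1.0, 0.2, -0.5]
width: 33.9
gripper_force: 60.1
```

move_arm(
  targets="-0.4 0 0 0.8 0 0 0; -0.4 0 0 0.5 0 0 0; -0.4 0 0 0 0 0 0; -0.4 0 0 0 0 0 0",
)

```text
clock: 17.52
eef_pos: [546.8, 7.0, -21.3]
tool_rot: [-3.141, 0.001, -3.134]
force: [0.6, 1.2, -0.9]
width: 34.1
gripper_force: 60.1
```

move_arm(
  targets="-0.2 0 0 0 0 0 0; 0 0 0 0 0 0 0; 0.2 0 0 0 0 0 0; 0.2 0 0 0 0 0 0; 0.2 0 0 0 0 0 0",
)

```text
clock: 17.93
eef_pos: [546.7, 7.4, -21.2]
tool_rot: [3.142, 0.001, -3.133]
force: [-0.1, -0.5, 0.1]
width: 51.4
gripper_force: 0.0
```

move_arm(
  targets="0.2 0 0 -1 0 0 0; 0.2 0 0 -2.5 0 0 0; 0.2 0 0 -3 0 0 0; 0.2 0 0 -3 0 0 0; 0.2 0 0 -3 0 0 0",
)

```text
clock: 18.35
eef_pos: [546.1, 7.3, 105.4]
tool_rot: [3.142, -0.0, -3.133]
force: [0.1, -1.0, -0.6]
width: 51.2
gripper_force: 0.0
```

move_arm(
  targets="0.25 0 0 0 0 0 6.6; 0.25 0 0 0 0 0 6.6; 0.25 0 0 0 0 0 6.6; 0.25 0 0 0 0 0 6.6; 0.25 0 0 0 0 0 6.6",
)

```text
clock: 18.77
eef_pos: [546.5, 7.5, 104.4]
tool_rot: [3.141, 0.0, 2.568]
force: [-0.9, 0.5, -0.3]
width: 53.6
gripper_force: 0.0
```

move_arm(
  targets="0.25 0 0 0 0 0 6.6; 0.25 0 0 0 0 0 6.6; 0.25 0 0 0 0 0 6.6; 0.25 0 0 0 0 0 6.6; 0.25 0 0 0 0 0 6.6",
)

```text
clock: 19.18
eef_pos: [546.5, 7.7, 104.2]
tool_rot: [3.141, -0.001, 1.992]
force: [0.1, -0.0, -0.6]
width: 53.4
gripper_force: 0.0
```

move_arm(
  targets="0.25 0 0 0 0 0 6.6; 0.25 0 0 0 0 0 6.6; 0.25 -2.86 -1.89 0 0 0 0; 0.25 -2.86 -1.89 0 0 0 0; 0.25 -2.86 -1.89 0 0 0 0",
)

```text
clock: 19.6
eef_pos: [507.3, -87.9, 104.0]
tool_rot: [3.141, -0.0, 1.77]
force: [0.9, -0.8, -0.4]
width: 53.4
gripper_force: 0.0
```

move_arm(
  targets="0.25 -2.86 -1.89 0 0 0 0; 0.25 -2.86 -1.89 0 0 0 0; 0.25 -2.86 -1.89 0 0 0 0; 0.25 -2.86 -1.89 0 0 0 0; 0.25 -2.86 -1.89 0 0 0 0",
)

```text
clock: 20.02
eef_pos: [442.3, -247.8, 104.2]
tool_rot: [3.141, -0.0, 1.768]
force: [0.5, -0.2, 0.5]
width: 53.3
gripper_force: 0.0
```

move_arm(
  targets="0.25 -2.86 -1.89 0 0 0 0; 0.25 0 0 0 0 0 0; 0.25 0 0 0 0 0 0; 0.25 0 0 0 0 0 0",
)

```text
clock: 20.35
eef_pos: [430.2, -277.6, 103.8]
tool_rot: [3.141, -0.001, 1.767]
force: [0.3, -0.6, -0.3]
width: 53.7
gripper_force: 0.0
```

Run:
```python
from h import *
d=snap("scene","s7.png",(200,190,480,400),2.8)
print(read_state()["eef_pos"])
for n,q in dict(c2=[493.5,-288,16],c3=[428.8,-278,16],sh=[523,-412,12],c1=[547,7,20],c3win=[423,-249,16],c2win=[496,-259,16]).items(): print(n,(w2px(d,q)-[200,190])*2.8)
```

```text
[ 430.60226518 -276.81484076  103.60936652]
c2 [447.81106337 234.80618517]
c3 [408.82235713 274.57020456]
sh [581.25560697 273.40460665]
c1 [226.713848    89.54176374]
c3win [378.5670279  265.19312928]
c2win [421.94829768 220.6836825 ]
```

View pics/s7.png

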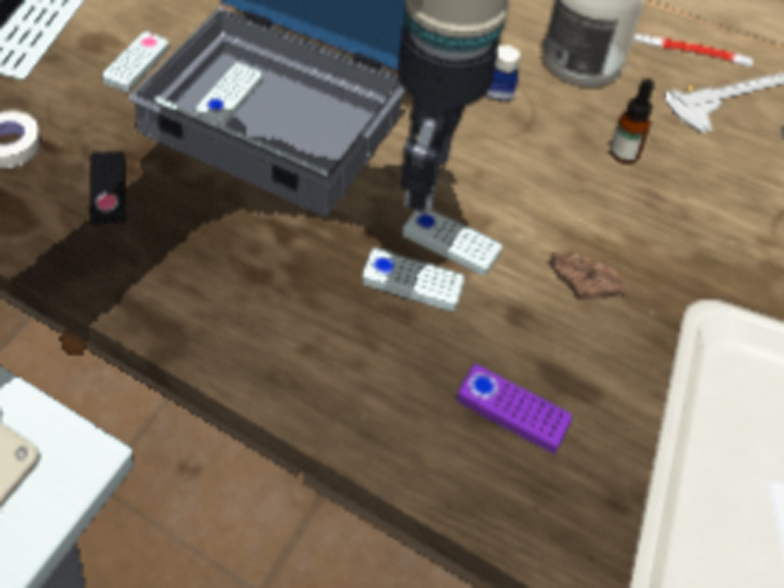

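The scene view shows both remaining canisters within a few mm of expected, at (413,278) and (452,240). Canister 1 lies in the well at (232,90), and the spent one lies flat beside the case at (136,60). Next I descend on the nearest.

move_arm(
  targets="0.25 0 0 2 0 0 0; 0.25 0 0 2 0 0 0; 0.25 0 0 2 0 0 0; 0.25 0 0 2 0 0 0; 0.25 0 0 2 0 0 0",
)

```text
clock: 20.82
eef_pos: [431.2, -276.2, 2.7]
tool_rot: [3.141, -0.001, 1.771]
force: [-0.2, -0.6, 0.7]
width: 53.3
gripper_force: 0.0
```

move_arm(
  targets="0.25 0 0 1.3 0 0 0; 0.25 0 0 1.3 0 0 0; 0.25 0 0 0.7 0 0 0; 0.25 0 0 0 0 0 0; 0.25 0 0 0 0 0 0",
)

```text
clock: 21.23
eef_pos: [430.4, -277.4, -29.6]
tool_rot: [-3.142, -0.001, 1.769]
force: [-0.3, -0.5, 0.1]
width: 53.4
gripper_force: 0.0
```

move_arm(
  targets="0.1 0 0 0 0 0 0; -0.1 0 0 0 0 0 0; -0.4 0 0 0 0 0 0; -0.4 0 0 0 0 0 0; -0.4 0 0 0 0 0 0",
)

```text
clock: 21.65
eef_pos: [430.7, -278.5, -28.5]
tool_rot: [3.14, 0.001, 1.768]
force: [0.5, 1.6, 5.4]
width: 34.3
gripper_force: 60.2
```

move_arm(
  targets="-0.4 0 0 -2 0 0 0; -0.4 0 0 -2.2 0 0 0; -0.4 0 0 -2.2 0 0 0; -0.4 0 0 -2.2 0 0 0; -0.4 0 0 -2 0 0 0",
)

```text
clock: 22.07
eef_pos: [430.1, -278.4, 78.1]
tool_rot: [3.141, 0.001, 1.767]
force: [0.4, -0.1, -1.0]
width: 34.4
gripper_force: 60.2
```

move_arm(
  targets="-0.4 0 0 0 0 0 -6.6; -0.4 0 0 0 0 0 -6.6; -0.4 0 0 0 0 0 -6.6; -0.4 0 0 0 0 0 -6.6; -0.4 0 0 0 0 0 -6.6",
)

```text
clock: 22.48
eef_pos: [430.0, -278.4, 77.0]
tool_rot: [3.141, 0.001, 2.349]
force: [-0.4, 0.1, -0.3]
width: 34.3
gripper_force: 60.2
```

move_arm(
  targets="-0.4 0 0 0 0 0 -6.6; -0.4 0 0 0 0 0 -6.6; -0.4 0 0 0 0 0 -6.6; -0.4 0 0 0 0 0 -6.6; -0.4 0 0 0 0 0 -6.6",
)

```text
clock: 22.9
eef_pos: [429.9, -278.5, 76.9]
tool_rot: [-3.141, 0.0, 2.925]
force: [-0.5, 0.0, -1.3]
width: 34.6
gripper_force: 60.2
```

move_arm(
  targets="-0.4 0 0 0 0 0 -6.6; -0.4 0 0 0 0 0 -6.6; -0.4 -1.7 3.2 0 0 0 0; -0.4 -1.7 3.2 0 0 0 0; -0.4 -1.7 3.2 0 0 0 0",
)

```text
clock: 23.32
eef_pos: [480.3, -182.0, 76.9]
tool_rot: [-3.141, 0.001, -3.137]
force: [1.9, 0.7, 0.2]
width: 34.2
gripper_force: 60.3
```

move_arm(
  targets="-0.4 -1.7 3.2 0 0 0 0; -0.4 -1.7 3.2 0 0 0 0; -0.4 -1.7 3.2 0 0 0 0; -0.4 -1.7 3.2 0 0 0 0; -0.4 0 0 0 0 0 0",
)

```text
clock: 23.73
eef_pos: [551.5, -43.4, 77.1]
tool_rot: [3.136, 0.005, -3.122]
force: [0.8, 0.7, -0.1]
width: 34.6
gripper_force: 60.3
```

move_arm(
  targets="-0.4 0 0 0 0 0 0; -0.4 0 0 0 0 0 0; -0.4 0 0 0 0 0 0",
)

```text
clock: 23.98
eef_pos: [546.2, -55.3, 76.5]
tool_rot: [-3.14, -0.001, -3.136]
force: [-1.0, -0.4, -1.2]
width: 34.2
gripper_force: 60.3
```

move_arm(
  targets="-0.4 0 0.2 2 0 0 0; -0.4 0 0 2 0 0 0; -0.4 0 0 2 0 0 0; -0.4 0 0 1.5 0 0 0; -0.4 0 0 1 0 0 0",
)

```text
clock: 24.4
eef_pos: [545.6, -53.4, -10.0]
tool_rot: [-3.141, -0.002, -3.136]
force: [0.3, 0.0, -0.4]
width: 34.3
gripper_force: 60.3
```

move_arm(
  targets="-0.4 0 0 0.8 0 0 0; -0.4 0 0 0.6 0 0 0; -0.4 0 0 0 0 0 0; -0.4 0 0 0 0 0 0",
)

```text
clock: 24.73
eef_pos: [547.3, -51.7, -22.4]
tool_rot: [-3.141, 0.0, -3.134]
force: [-0.0, 0.3, -1.2]
width: 34.3
gripper_force: 60.3
```

move_arm(
  targets="-0.2 0 0 0 0 0 0; 0 0 0 0 0 0 0; 0.1 0 0 0 0 0 0; 0.1 0 0 0 0 0 0; 0.1 0 0 0 0 0 0",
)

```text
clock: 25.15
eef_pos: [547.4, -51.3, -22.2]
tool_rot: [-3.142, 0.001, -3.133]
force: [-0.0, 0.8, -0.5]
width: 46.7
gripper_force: 0.0
```

move_arm(
  targets="0.1 0 0 -1 0 0 0; 0.1 0 0 -2.5 0 0 0; 0.1 0 0 -3 0 0 0; 0.1 0 0 -3 0 0 0; 0.1 0 0 -3 0 0 0",
)

```text
clock: 25.57
eef_pos: [546.8, -51.4, 104.3]
tool_rot: [3.142, -0.0, -3.133]
force: [0.9, -0.9, -0.0]
width: 47.2
gripper_force: 0.0
```

move_arm(
  targets="0.4 0 0 0 0 0 6.7; 0.4 0 0 0 0 0 6.7; 0.4 0 0 0 0 0 6.7; 0.4 0 0 0 0 0 6.7; 0.4 0 0 0 0 0 6.7",
)

```text
clock: 25.98
eef_pos: [547.1, -51.2, 103.4]
tool_rot: [3.141, 0.0, 2.559]
force: [-0.3, -0.1, 0.6]
width: 59.7
gripper_force: 0.0
```

move_arm(
  targets="0.4 0 0 0 0 0 6.7; 0.4 0 0 0 0 0 6.7; 0.4 0 0 0 0 0 6.7; 0.4 0 0 0 0 0 6.7; 0.4 0 0 0 0 0 6.7",
)

```text
clock: 26.4
eef_pos: [547.1, -51.1, 103.2]
tool_rot: [3.141, -0.0, 1.975]
force: [0.3, 0.2, 0.3]
width: 59.6
gripper_force: 0.0
```

move_arm(
  targets="0.4 0 0 0 0 0 6.7; 0.4 0 0 0 0 0 6.7; 0.4 0 0 0 0 0 6.7; 0.4 0 0 0 0 0 6.7; 0.4 -3.42 -0.55 0 0 0 0",
)

```text
clock: 26.82
eef_pos: [541.6, -75.8, 102.1]
tool_rot: [-3.142, -0.007, 1.52]
force: [0.5, 1.5, -0.2]
width: 59.6
gripper_force: 0.0
```

move_arm(
  targets="0.4 -3.42 -0.55 0 0 0 0; 0.4 -3.42 -0.55 0 0 0 0; 0.4 -3.42 -0.55 0 0 0 0; 0.4 -3.42 -0.55 0 0 0 0; 0.4 -3.42 -0.55 0 0 0 0",
)

```text
clock: 27.23
eef_pos: [501.8, -255.5, 103.2]
tool_rot: [3.141, -0.001, 1.513]
force: [1.1, 0.2, -0.3]
width: 59.8
gripper_force: 0.0
```

move_arm(
  targets="0.4 -3.42 -0.55 0 0 0 0; 0.4 0 0 0 0 0 0; 0.4 0 0 0 0 0 0; 0.4 0 0 0 0 0 0",
)

```text
clock: 27.57
eef_pos: [494.9, -287.4, 102.7]
tool_rot: [3.141, -0.001, 1.513]
force: [0.5, 0.9, 1.0]
width: 59.8
gripper_force: 0.0
```

Run:
```python
from h import *
d=cams.get_image("scene"); im=d["color"].astype(int)
print(read_state()["eef_pos"])
r,g,b=im[...,0],im[...,1],im[...,2]
m=((b>150)&(r<100)&(b-g>80)).astype(np.uint8)
n,l,st,c=cv2.connectedComponentsWithStats(m)
for i in range(1,n):
    if st[i,4]>8: print(st[i,4],c[i],px2w(d,*c[i],16).round(0))
```

```text
[ 495.2352601  -286.50570173  102.56739697]
35 [372.08571429 326.94285714] [ 358. -383.   16.]
```

move_arm(
  targets="0.4 0 -0.1 2 0 0 0; 0.4 0 0 2 0 0 0; 0.4 0 0 2 0 0 0; 0.4 0 0 2 0 0 0; 0.4 0 0 2 0 0 0",
)

```text
clock: 28.03
eef_pos: [494.8, -285.6, 1.7]
tool_rot: [3.141, -0.001, 1.516]
force: [1.1, -0.2, 0.6]
width: 60.1
gripper_force: 0.0
```

move_arm(
  targets="0.4 0 0 1.3 0 0 0; 0.4 0 0 1.3 0 0 0; 0.4 0 0 0.6 0 0 0; 0.4 0 0 0 0 0 0; 0.4 0 0 0 0 0 0",
)

```text
clock: 28.45
eef_pos: [494.1, -288.1, -29.4]
tool_rot: [3.141, 0.0, 1.513]
force: [0.1, 0.2, 0.5]
width: 59.8
gripper_force: 0.0
```

move_arm(
  targets="0.1 0 0 0 0 0 0; -0.1 0 0 0 0 0 0; -0.4 0 0 0 0 0 0; -0.4 0 0 0 0 0 0; -0.4 0 0 0 0 0 0",
)

```text
clock: 28.87
eef_pos: [494.6, -288.6, -28.3]
tool_rot: [3.14, 0.001, 1.513]
force: [-0.1, 1.2, 4.5]
width: 34.5
gripper_force: 60.5
```

move_arm(
  targets="-0.4 0 0 -2 0 0 0; -0.4 0 0 -2.2 0 0 0; -0.4 0 0 -2.2 0 0 0; -0.4 0 0 -2.2 0 0 0; -0.4 0 0 -2 0 0 0",
)

```text
clock: 29.28
eef_pos: [493.9, -288.2, 78.1]
tool_rot: [3.141, 0.0, 1.513]
force: [0.9, -0.0, -0.6]
width: 34.2
gripper_force: 60.0
```

move_arm(
  targets="-0.4 0 0 0 0 0 -6.7; -0.4 0 0 0 0 0 -6.7; -0.4 0 0 0 0 0 -6.7; -0.4 0 0 0 0 0 -6.7; -0.4 0 0 0 0 0 -6.7",
)

```text
clock: 29.7
eef_pos: [493.8, -288.1, 77.0]
tool_rot: [3.141, 0.001, 2.103]
force: [-0.8, -0.4, -0.0]
width: 33.9
gripper_force: 59.9
```

move_arm(
  targets="-0.4 0 0 0 0 0 -6.7; -0.4 0 0 0 0 0 -6.7; -0.4 0 0 0 0 0 -6.7; -0.4 0 0 0 0 0 -6.7; -0.4 0 0 0 0 0 -6.7",
)

```text
clock: 30.12
eef_pos: [493.7, -288.2, 76.9]
tool_rot: [-3.141, 0.0, 2.688]
force: [-0.1, -0.2, -0.7]
width: 34.2
gripper_force: 59.9
```

move_arm(
  targets="-0.4 0 0 0 0 0 -6.7; -0.4 0 0 0 0 0 -6.7; -0.4 0 0 0 0 0 -6.7; -0.4 0 0 0 0 0 -6.7; -0.4 -1.1 3.5 0 0 0 0",
)

```text
clock: 30.53
eef_pos: [501.0, -263.4, 77.1]
tool_rot: [-3.134, -0.001, 3.141]
force: [1.0, -0.7, -1.4]
width: 34.0
gripper_force: 60.1
```

move_arm(
  targets="-0.4 -1.1 3.5 0 0 0 0; -0.4 -1.1 3.5 0 0 0 0; -0.4 -1.1 3.5 0 0 0 0; -0.4 -1.1 3.5 0 0 0 0; -0.4 0 0 0 0 0 0",
)

```text
clock: 30.95
eef_pos: [550.3, -101.9, 76.9]
tool_rot: [3.136, 0.003, -3.122]
force: [0.7, 0.9, -0.4]
width: 34.3
gripper_force: 60.1
```

move_arm(
  targets="-0.4 0 0 0 0 0 0; -0.4 0 0 0 0 0 0; -0.4 0 0 0 0 0 0",
)

```text
clock: 31.2
eef_pos: [546.8, -114.5, 76.6]
tool_rot: [-3.14, -0.0, -3.136]
force: [0.2, -0.7, -1.3]
width: 34.6
gripper_force: 60.1
```

move_arm(
  targets="-0.4 0 0 2 0 0 0; -0.4 0 0 2 0 0 0; -0.4 0 0 2 0 0 0; -0.4 0 0 1.5 0 0 0; -0.4 0 0 1 0 0 0",
)

```text
clock: 31.62
eef_pos: [545.9, -114.6, -10.1]
tool_rot: [-3.141, -0.002, -3.136]
force: [-0.5, -0.4, -1.2]
width: 34.1
gripper_force: 60.1
```

move_arm(
  targets="-0.4 0 0 0.8 0 0 0; -0.4 0 0 0.6 0 0 0; -0.4 0 0 0 0 0 0; -0.4 0 0 0 0 0 0",
)

```text
clock: 31.95
eef_pos: [547.5, -113.0, -22.4]
tool_rot: [-3.141, 0.0, -3.134]
force: [-0.2, -0.4, -0.5]
width: 34.3
gripper_force: 60.1
```

move_arm(
  targets="-0.2 0 0 0 0 0 0; 0 0 0 0 0 0 0; 0.1 0 0 0 0 0 0; 0.1 0 0 0 0 0 0; 0.1 0 0 0 0 0 0",
)

```text
clock: 32.37
eef_pos: [547.6, -112.6, -22.2]
tool_rot: [-3.141, 0.001, -3.133]
force: [-0.7, -0.0, 0.5]
width: 46.8
gripper_force: 0.0
```

move_arm(
  targets="0.1 0 0 -1 0 0 0; 0.1 0 0 -2.5 0 0 0; 0.1 0 0 -3 0 0 0; 0.1 0 0 -3 0 0 0; 0.1 0 0 -3 0 0 0",
)

```text
clock: 32.78
eef_pos: [547.0, -112.6, 104.4]
tool_rot: [3.142, -0.0, -3.133]
force: [0.3, 0.4, -0.0]
width: 47.3
gripper_force: 0.0
```

Run:
```python
from h import *
for cam in("top","scene"):
    d=cams.get_image(cam); im=d["color"].astype(int)
    m=(im.min(2)>(165 if cam=="top" else 165)).astype(np.uint8)
    m=cv2.morphologyEx(m,cv2.MORPH_CLOSE,np.ones((7,7)))
    c0=w2px(d,[536,327,4]); n,l,st,c=cv2.connectedComponentsWithStats(m)
    i=l[int(c0[1])-6:int(c0[1])+6,int(c0[0])-20:int(c0[0])+20].max(); print(st[i])
    cs,_=cv2.findContours((l==i).astype(np.uint8),0,1); c=max(cs,key=len).reshape(-1,2)
    W=np.array([px2w(d,*p,4)[:2] for p in c],np.float32); print(cam,cv2.minAreaRect(W))
    b=(im.max(2)<60).astype(np.uint8); x,y=c0.astype(int); b[:y-25]=0;b[y+25:]=0;b[:,:x-25]=0;b[:,x+25:]=0
    if cam=="top":
        ys,xs=np.nonzero(b); W=np.array([px2w(d,*p,34)[:2] for p in zip(xs,ys)],np.float32); print("bar",W.mean(0),cv2.minAreaRect(W))
d=snap("top","t8.png",(165,150,425,290),3.05)
```

```text
[ 171  187   54   66 2359]
top ((536.3923950195312, 329.19775390625), (218.67588806152344, 155.30960083007812), 13.649730682373047)
bar [536.2703  310.25534] ((537.7235107421875, 300.96722412109375), (133.50967407226562, 182.4689178466797), 89.79080963134766)
[ 172  172   65   46 1677]
scene ((539.5167236328125, 327.7887268066406), (223.51339721679688, 156.5744171142578), 13.627492904663086)
```

View pics/t8.png

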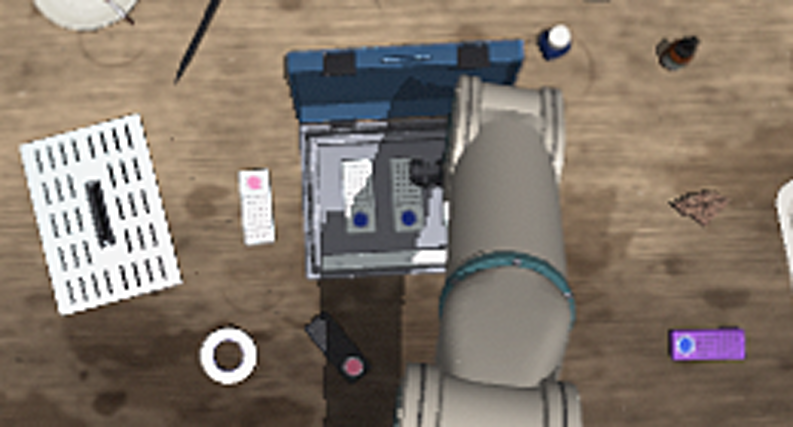

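Two canisters lie well in the case at (357,195) and (405,195), the third is hidden by the arm, the spent one lies at (256,205), and the plate hasn't moved. Now I go to the plate grip.

move_arm(
  targets="0.1 0 0 0 0 0 -6.6; 0.1 0 0 0 0 0 -6.6; 0.1 -0.72 3.3 0 0 0 0; 0.1 -0.72 3.3 0 0 0 0; 0.1 -0.72 3.3 0 0 0 0",
)

```text
clock: 33.35
eef_pos: [543.8, -11.0, 101.6]
tool_rot: [3.141, -0.002, -2.906]
force: [0.6, 0.1, -0.0]
width: 47.1
gripper_force: 0.0
```

move_arm(
  targets="0.1 -0.72 3.3 0 0 0 0; 0.1 -0.72 3.3 0 0 0 0; 0.1 -0.72 3.3 0 0 0 0; 0.1 -0.72 3.3 0 0 0 0; 0.1 -0.72 3.3 0 0 0 0",
)

```text
clock: 33.77
eef_pos: [539.6, 158.8, 101.5]
tool_rot: [-3.141, -0.002, -2.903]
force: [0.5, -1.1, 0.4]
width: 46.9
gripper_force: 0.0
```

move_arm(
  targets="0.1 -0.72 3.3 0 0 0 0; 0.1 -0.72 3.3 0 0 0 0; 0.1 -0.72 3.3 0 0 0 0; 0.1 -0.72 3.3 0 0 0 0; 0.1 -0.72 3.3 0 0 0 0",
)

```text
clock: 34.18
eef_pos: [535.6, 327.5, 101.4]
tool_rot: [-3.141, -0.002, -2.903]
force: [-0.1, -0.6, 0.5]
width: 46.9
gripper_force: 0.0
```

move_arm(
  targets="0.1 0 0 0 0 0 0; 0.1 0 0 0 0 0 0; 0.1 0 0 0 0 0 0; 0.1 0 0 0 0 0 0; 0.1 0 0 0 0 0 0",
)

```text
clock: 34.6
eef_pos: [537.2, 324.2, 102.2]
tool_rot: [-3.14, -0.001, -2.906]
force: [-0.1, -0.8, -0.4]
width: 47.2
gripper_force: 0.0
```

move_arm(
  targets="0.1 0 0 2 0 0 0; 0.1 0 0 2 0 0 0; 0.1 0 0 0 0 0 0; 0.1 0 0 0 0 0 0; 0.1 0 0 0 0 0 0",
)

```text
clock: 35.02
eef_pos: [537.6, 325.9, 63.2]
tool_rot: [3.141, 0.001, -2.904]
force: [0.2, -1.1, -0.8]
width: 47.0
gripper_force: 0.0
```

move_arm(
  targets="0.1 0 0.25 1.5 0 0 0; 0.1 0 0 1.5 0 0 0; 0.1 0 0 1.5 0 0 0; 0.1 0 0 1.5 0 0 0; 0.1 0 0 1 0 0 0",
)

```text
clock: 35.43
eef_pos: [536.8, 328.8, -7.5]
tool_rot: [3.141, 0.001, -2.903]
force: [0.3, -0.8, 0.4]
width: 47.0
gripper_force: 0.0
```

move_arm(
  targets="0.1 0 0 0.5 0 0 0; 0.1 0 0 0 0 0 0; 0.1 0 0 0 0 0 0; 0.1 0 0 0 0 0 0",
)

```text
clock: 35.77
eef_pos: [537.1, 329.2, -11.5]
tool_rot: [3.141, 0.002, -2.903]
force: [0.1, 0.1, 0.3]
width: 47.0
gripper_force: 0.0
```

move_arm(
  targets="-0.2 0 0 0 0 0 0; -0.5 0 0 0 0 0 0; -0.9 0 0 0 0 0 0; -0.9 0 0 0 0 0 0; -0.9 0 0 0 0 0 0",
)

```text
clock: 36.18
eef_pos: [536.7, 328.7, -11.9]
tool_rot: [-3.142, 0.001, -2.903]
force: [-0.5, -1.1, 5.5]
width: 8.1
gripper_force: 61.8
```

move_arm(
  targets="-1 0 0 0 0 0 0; -1 0 0 0 0 0 0; -1 0 0 0 0 0 0; -1 0 0 0 0 0 0",
)

```text
clock: 36.52
eef_pos: [536.7, 328.6, -11.9]
tool_rot: [-3.142, 0.001, -2.903]
force: [-0.1, -2.1, 5.9]
width: 8.0
gripper_force: 61.8
```

move_arm(
  targets="-1 0 0 -1 0 0 0; -1 0 0 -2 0 0 0; -1 0 0 -2.5 0 0 0; -1 0 0 -2.5 0 0 0; -1 0 0 -2 0 0 0",
)

```text
clock: 36.93
eef_pos: [536.2, 328.9, 89.0]
tool_rot: [3.141, 0.0, -2.903]
force: [0.9, 0.3, -2.3]
width: 8.3
gripper_force: 60.7
```

move_arm(
  targets="-1 0 0 0 0 0 4; -1 0 0 0 0 0 6.8; -1 0 0 0 0 0 6.8; -1 0 0 0 0 0 6.8; -1 0 0 0 0 0 6.8",
)

```text
clock: 37.35
eef_pos: [535.6, 328.7, 87.4]
tool_rot: [-3.141, -0.001, 2.83]
force: [0.1, -0.3, -3.9]
width: 8.4
gripper_force: 60.6
```

move_arm(
  targets="-1 0 0 0 0 0 6.8; -1 0 0 0 0 0 6.8; -1 0 0 0 0 0 6.8; -1 0 0 0 0 0 6.8; -1 0 0 0 0 0 6.8",
)

```text
clock: 37.77
eef_pos: [535.4, 328.9, 87.2]
tool_rot: [-3.14, -0.001, 2.237]
force: [0.4, 0.0, -2.8]
width: 8.1
gripper_force: 60.6
```

move_arm(
  targets="-1 0 0 0 0 0 6.8; -1 0 0 0 0 0 6.8; -1 0 0 0 0 0 6.8; -1 0 0 0 0 0 6.8; -1 0 0 0 0 0 4",
)

```text
clock: 38.18
eef_pos: [535.3, 329.1, 87.1]
tool_rot: [-3.14, -0.0, 1.693]
force: [1.3, -0.2, -3.2]
width: 8.1
gripper_force: 60.7
```

move_arm(
  targets="-1 0 0 0 0 0 0; -1 0 0 0 0 0 0; -1 0 0 0 0 0 0",
)

```text
clock: 38.43
eef_pos: [535.9, 328.9, 87.3]
tool_rot: [-3.141, -0.0, 1.7]
force: [-0.7, -0.5, -3.4]
width: 8.1
gripper_force: 60.7
```

move_arm(
  targets="-1 0 0 0 0 0 6.5; -1 -3.4 0 0 0 0 0; -1 -3.4 0 0 0 0 0; -1 -3.4 0 0 0 0 0; -1 -3.4 0 0 0 0 0",
)

```text
clock: 38.85
eef_pos: [537.9, 191.5, 87.5]
tool_rot: [3.141, -0.0, 1.587]
force: [0.9, 0.5, -2.8]
width: 8.1
gripper_force: 60.7
```

move_arm(
  targets="-1 -3.4 0 0 0 0 0; -1 -3.4 0 0 0 0 0; -1 -3.4 0 0 0 0 0; -1 -3.4 0 0 0 0 0; -1 -3.4 0 0 0 0 0",
)

```text
clock: 39.27
eef_pos: [540.4, 21.3, 87.7]
tool_rot: [3.141, -0.001, 1.586]
force: [1.6, -0.4, -2.4]
width: 8.1
gripper_force: 60.7
```

move_arm(
  targets="-1 -3.4 0 0 0 0 0; -1 -2 0 0 0 0 0; -1 -1.3 0 0 0 0 0; -1 0 0 0 0 0 0; -1 0 0 0 0 0 0",
)

```text
clock: 39.68
eef_pos: [541.3, -44.8, 87.6]
tool_rot: [3.141, -0.001, 1.583]
force: [0.1, 0.7, -3.3]
width: 8.2
gripper_force: 60.6
```

move_arm(
  targets="-1 0 0.8 0 0 0 0; -1 0 0.8 0 -6 0 0; -1 0 0 0 -6 0 0; -1 0 0 0 -6 0 0; -1 0 0 0 0 0 0",
)

```text
clock: 40.1
eef_pos: [557.3, -37.0, 89.2]
tool_rot: [2.902, -0.016, 1.59]
force: [-0.0, -0.5, -2.7]
width: 8.2
gripper_force: 60.7
```

move_arm(
  targets="-1 0 0 0 0 0 0; -1 0 0 0 0 0 0; -1 0 0 0 0 0 0",
)

```text
clock: 40.35
eef_pos: [561.2, -39.4, 89.7]
tool_rot: [2.9, -0.011, 1.59]
force: [0.2, 1.0, -3.1]
width: 8.0
gripper_force: 60.7
```

Run:
```python
from h import *
d=snap("scene","s9.png",(210,120,390,255),4.4)
s=read_state();print(s["eef_pos"],np.degrees(s["tool_rot"]),s["force"])
R=Ro.from_euler("xyz",s["tool_rot"]).as_matrix();p=s["eef_pos"]
U=p-12*R[:,2]
print("R",R.round(3))
for a in(-1,1):
  for b in(-1,1):
    q=U+R[:,1]*77*a+R[:,0]*109*b; print(q.round(1),((w2px(d,q)-[210,120])*4.4).round(0))
```

```text
[560.93176707 -39.45974654  89.64113662] [166.14608752  -0.63125016  91.10051543] [-0.1827172   0.50607026 -3.87887872]
R [[-0.019  0.971  0.239]
 [ 1.     0.016  0.015]
 [ 0.011  0.239 -0.971]]
[ 485.4 -149.8   81.7] [465. 524.]
[481.2  68.1  84.1] [183. 401.]
[ 634.9 -147.4  118.5] [576. 351.]
[630.7  70.6 120.9] [302. 247.]
```

View pics/s9.png

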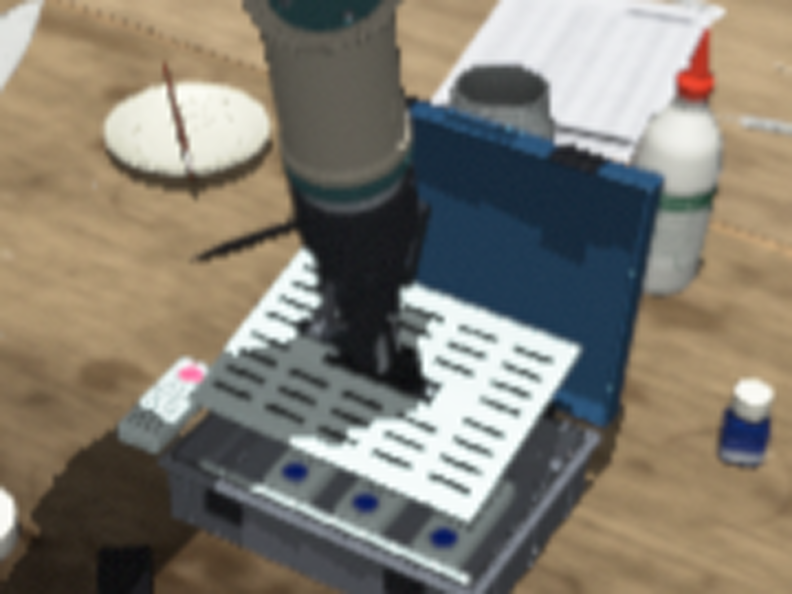

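The plate is held square and level side to side over the case, its near corners at (470,522) and (195,403) as predicted. All three blue windows are visible in the well. Next I correct y and the tilt.

move_arm(
  targets="-1 -1.05 0 0 0 0 0; -1 0 0 0 -2.2 -0.6 0; -1 0 0 0 -2.2 0 0; -1 0 0 0 0 0 0; -1 0 0 0 0 0 0",
)

```text
clock: 40.82
eef_pos: [564.0, -50.2, 95.7]
tool_rot: [2.839, -0.007, 1.584]
force: [0.2, 0.7, -3.0]
width: 8.4
gripper_force: 60.7
```

move_arm(
  targets="-1 0 0 0 0 0 0; -1 0 0 0 0 0 0; -1 0 0 0 0 0 0",
)

```text
clock: 41.07
eef_pos: [563.8, -50.2, 95.6]
tool_rot: [2.839, -0.006, 1.586]
force: [-0.2, -1.1, -3.7]
width: 8.3
gripper_force: 60.7
```

```bash
cat >> h.py <<'E'
C=np.array([543,-50.3]); Y=.016
def plate(Nt=None):
    s=read_state(); R=Ro.from_euler("xyz",s["tool_rot"]).as_matrix(); p=s["eef_pos"]
    print(p.round(1),np.degrees(s["tool_rot"]).round(2),s["force"].round(1),s["width"].round(1))
    U=p-12*R[:,2]; K=np.array([[np.cos(Y),np.sin(Y),0],[-np.sin(Y),np.cos(Y),0],[0,0,1]])
    f=lambda q:K@(q-[*C,0])
    print("U",f(U).round(1),"N",f(U-77*R[:,1]).round(1),"F",f(U+77*R[:,1]).round(1),"tilt",np.degrees(np.arcsin(R[2,1])).round(2),"roll",np.degrees(R[2,0]).round(2))
    if Nt is not None:
        dw=K.T@(np.array(Nt)-f(U-77*R[:,1])); print("tool shift cm",(R.T@dw/10).round(2))
E
python3 -c "
from h import *
plate([-60.5,0,45])"
```

```text
Traceback (most recent call last):
  File "h.py", line 26, in plate
    print(p.round(1),np.degrees(s["tool_rot"]).round(2),s["force"].round(1),s["width"].round(1))
                                                                            ^^^^^^^^^^^^^^^^
AttributeError: 'float' object has no attribute 'round'
```

```bash
sed -i 's/s\["width"\].round(1)/s["width"]/' h.py
python3 -c "
from h import *
plate([-60,0,45])
plate([-60,0,28])"
```

```text
[563.8 -50.2  95.6] [162.68  -0.35  90.87] [-0.2 -1.1 -3.7] 8.299784896733698
U [ 17.2  -0.3 107. ] N [-56.3  -0.1  84.1] F [ 90.7  -0.5 130. ] tilt 17.32 roll 0.35
tool shift cm [-0.01 -1.52  3.62]
[563.8 -50.2  95.6] [162.68  -0.35  90.87] [-0.2 -1.1 -3.7] 8.299784896733698
U [ 17.2  -0.3 107. ] N [-56.3  -0.1  84.1] F [ 90.7  -0.5 130. ] tilt 17.32 roll 0.35
tool shift cm [-0.02 -2.02  5.25]
```

move_arm(
  targets="-1 0 -0.4 0.9 0 0 0; -1 0 -0.4 0.9 0 0 0; -1 0 -0.4 0.9 0 0 0; -1 0 -0.4 0.9 0 0 0; -1 0 0 0 0 0 0",
)

```text
clock: 41.48
eef_pos: [566.8, -52.0, 69.9]
tool_rot: [2.871, -0.009, 1.588]
force: [0.0, 0.9, -3.5]
width: 8.1
gripper_force: 60.7
```

move_arm(
  targets="-1 0 -0.1 0.4 0 0 0; -1 0 -0.1 0.4 0 0 0; -1 0 -0.1 0.4 0 0 0; -1 0 0 0 0 0 0; -1 0 0 0 0 0 0",
)

```text
clock: 41.9
eef_pos: [569.7, -52.2, 63.0]
tool_rot: [2.877, -0.01, 1.588]
force: [-0.4, 0.5, -3.0]
width: 8.2
gripper_force: 60.7
```

```bash
python3 -c "
from h import *
plate([-60,0,27])
d=snap('scene','s10.png',(220,150,370,262),5.2)"
```

```text
[569.7 -52.2  63. ] [164.85  -0.58  91.01] [-0.4  0.5 -3. ] 8.234296294992676
U [23.6 -2.5 74.6] N [-50.8  -2.4  54.5] F [97.9 -2.5 94.7] tilt 15.15 roll 0.58
tool shift cm [ 0.21 -1.61  2.41]
```

View pics/s10.png

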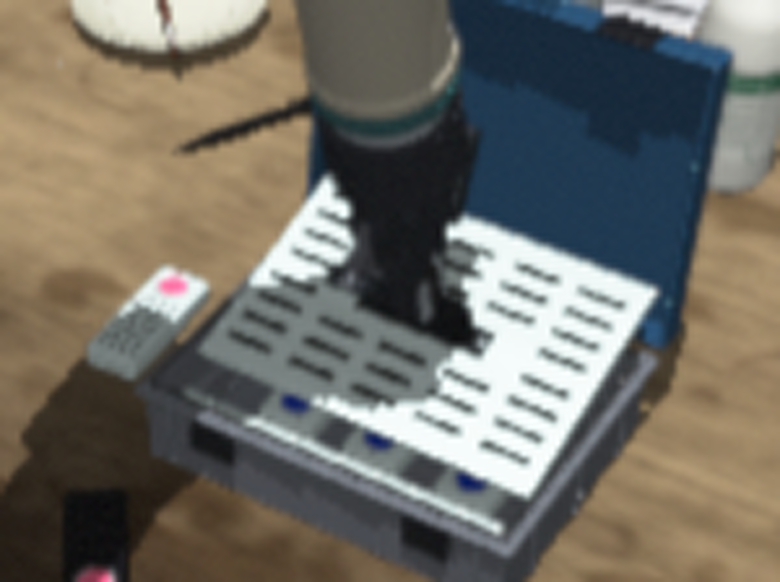

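The plate is in front of the open lid with its far edge too near it, the right far corner at (655,290). The arm is drifting off the commanded pose, so a joint is probably at its limit. Checking.

```bash
python3 -c "
from h import *
q=read_state()['qpos'];lo=[-3.06,-.37,-1.25,.18,-1.1,.23,-2.94];hi=[3.06,2.12,1.32,2.47,4.24,1.98,2.94]
for i in range(7): print(i+1,lo[i],q[i].round(3),hi[i])"; ls; python3 -c "
from cell import ctrl;print([a for a in dir(ctrl) if a[0]!='_'])"
```

```text
1 -3.06 -0.131 3.06
2 -0.37 0.653 2.12
3 -1.25 0.287 1.32
4 0.18 2.133 2.47
5 -1.1 -1.099 4.24
6 0.23 0.233 1.98
7 -2.94 1.153 2.94
h.py
pics
['MotionError', 'pinch_z']
```

move_arm(
  targets="-1 0 0 -1.5 0 0 0; -1 0 -0.3 -1.5 0 0 0; -1 0 -0.3 -1.5 3 0 0; -1 0 -0.4 -1 4 0 0; -1 0 0 0 4 0 0",
)

```text
clock: 42.37
eef_pos: [545.1, -53.7, 116.6]
tool_rot: [3.071, -0.009, 1.587]
force: [2.2, -0.1, -4.0]
width: 8.7
gripper_force: 60.7
```

move_arm(
  targets="-1 0 0 0 4 0 0; -1 0 0 0 3 0 0; -1 0 0 0 0 0 0; -1 0 0 0 0 0 0; -1 0 0 0 0 0 0",
)

```text
clock: 42.78
eef_pos: [545.1, -53.1, 113.7]
tool_rot: [-3.092, -0.011, 1.588]
force: [-0.1, 0.2, -3.6]
width: 7.7
gripper_force: 60.7
```

```bash
python3 -c "
from h import *
plate(); print(read_state()['qpos'].round(3))"
```

```text
[545.1 -53.1 113.7] [-177.16   -0.62   90.97] [-0.1  0.2 -3.6] 7.7287043376733875
U [  2.6  -3.  125.7] N [-74.3  -3.1 129.5] F [ 79.5  -2.9 121.9] tilt -2.84 roll 0.62
[-0.403  0.743  0.749  1.85  -0.646  0.869  0.694]
```

```bash
cat > kin.py <<'E'
import numpy as np, itertools
from scipy.optimize import least_squares
from scipy.spatial.transform import Rotation as Ro
D=[([-1.3777819,.6292324,.03844685,1.51828625,-.02699542,.99632465,-.01998072],[166.169,627.745,197.589],[-3.13986,0,2.882798]),
([-.131,.653,.287,2.133,-1.099,.233,1.153],[569.7,-52.2,63.0],np.radians([164.85,-.58,91.01])),
([-.403,.743,.749,1.85,-.646,.869,.694],[545.1,-53.1,113.7],np.radians([-177.16,-.62,90.97]))]
def fk(q,P,s):
    d1,L1,L2,L3,a,b,c,y0,y7=P[:9]
    z=lambda t:Ro.from_euler("z",t); y=lambda t:Ro.from_euler("y",t)
    R=z(y0+s[0]*q[0]); p=np.array([0,0,d1])
    R=R*y(q[1]); R=R*z(s[1]*q[2]); p=p+R.apply([a,0,L1])
    R=R*y(q[3]); R=R*z(s[2]*q[4]); p=p+R.apply([b,0,L2])
    R=R*y(q[5]); R=R*z(s[3]*q[6]+y7); p=p+R.apply([0,0,L3])
    return p,R
def res(P,s):
    o=[]
    for q,p,e in D:
        a,R=fk(q,P,s); o+=list((a-p)/1000); o+=list((R.inv()*Ro.from_euler("xyz",e)).as_rotvec())
    return o
if __name__=="__main__":
    out=[]
    for s in itertools.product([1,-1],repeat=4):
        for y0 in(0,1.57,3.14,-1.57):
          for y7 in (0,1.57,3.14,-1.57):
            r=least_squares(res,[300,400,400,250,0,0,0,y0,y7],args=(s,)); out.append((r.cost,s,r.x))
    out.sort(key=lambda t:t[0])
    for o in out[:3]: print(o[0],o[1],o[2].round(3))
    np.save("kin.npy",np.r_[out[0][1],out[0][2]])
E
python3 kin.py
```

```text
6.168798835715164e-05 (-1, -1, -1, -1) [ 3.2547300e+02  5.4882100e+02  3.6735500e+02  3.6466400e+02
  1.8504000e+01 -6.3280000e+00  1.0284601e+04 -3.6000000e-02
  1.5360000e+00]
6.168798835715292e-05 (-1, -1, -1, -1) [ 3.254730e+02  5.488210e+02  3.673550e+02  3.646640e+02  1.850400e+01
 -6.328000e+00  7.535554e+03 -3.600000e-02  1.536000e+00]
6.168798835715425e-05 (-1, -1, -1, -1) [ 3.254730e+02  5.488210e+02  3.673550e+02  3.646640e+02  1.850400e+01
 -6.328000e+00  3.463264e+03 -3.600000e-02  1.536000e+00]
```

```bash
cat > ik.py <<'E'
from kin import *
K=np.load("kin.npy"); S=K[:4]; P=K[4:]
lo=np.array([-3.06,-.37,-1.25,.18,-1.1,.23,-2.94]);hi=np.array([3.06,2.12,1.32,2.47,4.24,1.98,2.94])
C=np.array([543,-50.3]);Y=.016
def target(nx,nz,t,y=0,flip=0):   # N corner in case frame, tilt deg -> TCP pose
    t=np.radians(t); Rc=Ro.from_euler("z",Y)
    N=np.r_[C,0]+Rc.apply([nx,y,nz]); e=Rc.apply([np.cos(t),0,np.sin(t)]); tz=Rc.apply([np.sin(t),0,-np.cos(t)])
    if flip: ty=-e
    else: ty=e
    R=Ro.from_matrix(np.c_[np.cross(ty,tz),ty,tz]); return N+77*e+12*tz,R
def err(q,T):
    p,R=fk(q,P,S); return np.r_[(p-T[0])/300,(R.inv()*T[1]).as_rotvec()]
def solve(T,q0,w=1e-3): 
    return least_squares(lambda q:np.r_[err(q,T),w*(q-q0)],np.clip(q0,lo+.01,hi-.01),bounds=(lo,hi))
E
python3 - <<'E'
from ik import *
rng=np.random.default_rng(0)
for nz,nx,t in((29,-61,18),(29,-76,15),(27,-77,0.1)):
  for flip in(0,1):
    T=target(nx,nz,t,0,flip); sols=[]
    for _ in range(120):
        q0=rng.uniform(lo,hi); r=solve(T,q0,1e-4)
        if np.abs(err(r.x,T)).max()<.004: sols.append(r.x)
    sols=np.array(sols); print(nz,nx,t,flip,len(sols))
    if len(sols):
        sols=sols[np.argsort(sols[:,4])]
        print(sols[::max(1,len(sols)//8)].round(2))
E
```

```text
29 -61 18 0 54
[[ 0.75  0.99 -1.09  2.21  1.71  0.79 -1.47]
 [ 0.77  1.03 -1.15  2.21  1.71  0.86 -1.46]
 [ 0.8   1.08 -1.21  2.21  1.71  0.93 -1.45]
 [ 0.81  1.11 -1.25  2.21  1.71  0.98 -1.44]
 [ 0.81  1.11 -1.25  2.21  1.71  0.98 -1.44]
 [ 0.62  0.84 -0.82  2.21  1.72  0.53 -1.53]
 [ 0.44  0.74 -0.52  2.21  1.78  0.3  -1.62]
 [ 0.38  0.71 -0.42  2.21  1.82  0.23 -1.68]
 [ 0.38  0.71 -0.42  2.21  1.82  0.23 -1.68]]
29 -61 18 1 45
[[ 0.75  0.99 -1.09  2.21  1.71  0.8   1.67]
 [ 0.73  0.96 -1.04  2.21  1.71  0.74  1.66]
 [ 0.81  1.11 -1.25  2.21  1.71  0.97  1.7 ]
 [ 0.59  0.82 -0.76  2.21  1.73  0.49  1.6 ]
 [ 0.41  0.73 -0.47  2.21  1.8   0.26  1.49]
 [ 0.39  0.72 -0.44  2.21  1.81  0.24  1.48]
 [ 0.38  0.71 -0.42  2.21  1.82  0.23  1.46]
 [ 0.38  0.71 -0.42  2.21  1.82  0.23  1.46]
 [ 0.38  0.71 -0.42  2.21  1.82  0.23  1.46]]
29 -76 15 0 54
[[ 0.38  0.71 -0.41  2.2   1.56  0.23 -1.43]
 [ 0.38  0.71 -0.41  2.2   1.56  0.23 -1.43]
 [ 0.38  0.71 -0.41  2.2   1.56  0.23 -1.43]
 [ 0.38  0.71 -0.41  2.2   1.56  0.23 -1.43]
 [ 0.38  0.71 -0.41  2.2   1.56  0.23 -1.43]
 [ 0.57  0.8  -0.7
[... 682 characters left out ...]
  0.29]
 [ 0.14  0.76 -0.13  1.97  0.21  0.43 -0.13]
 [ 0.35  0.8  -0.44  1.96  0.67  0.52 -0.55]
 [ 0.4   0.82 -0.53  1.96  0.76  0.56 -0.64]
 [ 0.56  0.92 -0.8   1.96  1.02  0.74 -0.87]
 [ 0.66  1.03 -1.01  1.96  1.17  0.91 -0.98]
 [ 0.73  1.16 -1.22  1.96  1.29  1.11 -1.07]]
27 -77 0.1 1 78
[[-0.5   0.97  0.91  1.96 -1.1   0.82 -2.07]
 [-0.16  0.78  0.32  1.97 -0.51  0.47 -2.59]
 [ 0.    0.76  0.08  1.97 -0.14  0.42 -2.94]
 [ 0.    0.76  0.08  1.97 -0.14  0.42 -2.94]
 [ 0.18  0.76 -0.18  1.97  0.29  0.44  2.94]
 [ 0.4   0.82 -0.52  1.96  0.76  0.56  2.51]
 [ 0.56  0.92 -0.81  1.96  1.03  0.74  2.27]
 [ 0.69  1.08 -1.1   1.96  1.22  0.99  2.12]
 [ 0.74  1.19 -1.25  1.96  1.31  1.14  2.06]]
```

```bash
cat > sim.py <<'E'
from ik import *
def step(q,T):
    r=least_squares(lambda x:np.r_[err(x,T)*50,.05*(x-q)],np.clip(q,lo+1e-6,hi-1e-6),bounds=(lo,hi)); return r.x
E
python3 - <<'E'
from sim import *
q=np.array([-.403,.743,.749,1.85,-.646,.869,.694])
p,R=fk(q,P,S); p=p.copy()
def run(q,p,R,dp,dz,n,dx=0,name=""):
    for i in range(n):
        p=p+np.array(dp)/n; R=R*Ro.from_rotvec(np.radians([dx/n,0,dz/n])); q=step(q,(p,R))
    print(name,q.round(2),"err",np.abs(err(q,(p,R))).max().round(4)); return q,p,R
q,p,R=run(q,p,R,[-55,0,0],0,3,-2.8,"back")
for k in range(6): q,p,R=run(q,p,R,[0,0,0],-30,5,0,"yaw")
q,p,R=run(q,p,R,[65,0,-15],0,3,0,"fwd")
q,p,R=run(q,p,R,[0,0,0],0,4,18,"tilt")   # flipped: sign reversed
T=target(-61,45,18,0,1); T2=target(-61,29,18,0,1);T3=target(-75,29,16,0,1)
for n,t in(("hi",T),("lo",T2),("in",T3)):
    q=step(q,t); print(n,q.round(2),np.abs(err(q,t)).max())
E
```

```text
back [-0.41  0.65  0.73  2.05 -0.69  0.71  0.79] err 0.0
yaw [-0.32  0.61  0.59  2.05 -0.57  0.65  1.19] err 0.0
yaw [-0.22  0.58  0.44  2.05 -0.44  0.6   1.58] err 0.0
yaw [-0.12  0.56  0.29  2.05 -0.3   0.57  1.97] err 0.0
yaw [-0.02  0.54  0.14  2.05 -0.16  0.56  2.35] err 0.0
yaw [ 0.09  0.54 -0.01  2.05 -0.01  0.55  2.72] err 0.0
yaw [ 0.31  0.56 -0.33  2.05  0.3   0.57  2.94] err 0.0
fwd [ 0.28  0.66 -0.32  1.89  0.3   0.65  2.94] err 0.0
tilt [ 0.45  0.61 -0.49  2.19  1.22  0.23  2.06] err 0.0
hi [ 0.45  0.7  -0.52  2.21  1.65  0.28  1.64] 5.494526192008604e-06
lo [ 0.46  0.75 -0.55  2.21  1.77  0.32  1.53] 1.3506846996970074e-06
in [ 0.46  0.74 -0.53  2.22  1.67  0.31  1.63] 1.1718183164922266e-06
```

Fitting the arm's kinematics shows q5 and q6 are at their limits. Turning the symmetric plate half round puts the arm in the other elbow branch, where the tilt is reachable. I'll back off from the lid and make that turn.

move_arm(
  targets="-1 0 -1.8 0 0 -0.6 0; -1 0 -1.8 0 -2.8 0 0; -1 0 -1.9 0 0 0 0; -1 0 0 0 0 0 0; -1 0 0 0 0 0 -5.7",
)

```text
clock: 43.2
eef_pos: [488.7, -54.0, 116.0]
tool_rot: [-3.14, -0.001, 1.687]
force: [0.9, 1.3, -3.2]
width: 8.2
gripper_force: 60.7
```

move_arm(
  targets="-1 0 0 0 0 0 -6.7; -1 0 0 0 0 0 -6.7; -1 0 0 0 0 0 -6.7; -1 0 0 0 0 0 -6.7; -1 0 0 0 0 0 -6.7",
)

```text
clock: 43.62
eef_pos: [490.5, -54.3, 116.2]
tool_rot: [3.141, -0.0, 2.278]
force: [-0.7, -0.5, -3.3]
width: 8.1
gripper_force: 60.7
```

move_arm(
  targets="-1 0 0 0 0 0 -6.7; -1 0 0 0 0 0 -6.7; -1 0 0 0 0 0 -6.7; -1 0 0 0 0 0 -6.7; -1 0 0 0 0 0 -6.7",
)

```text
clock: 44.03
eef_pos: [490.4, -54.4, 116.1]
tool_rot: [3.141, -0.0, 2.862]
force: [-0.5, 0.2, -3.8]
width: 8.0
gripper_force: 60.7
```

move_arm(
  targets="-1 0 0 0 0 0 -6.7; -1 0 0 0 0 0 -6.7; -1 0 0 0 0 0 -6.7; -1 0 0 0 0 0 -6.7; -1 0 0 0 0 0 -6.7",
)

```text
clock: 44.45
eef_pos: [490.4, -54.5, 116.2]
tool_rot: [3.142, 0.0, -2.836]
force: [-0.4, -0.4, -3.8]
width: 8.3
gripper_force: 60.7
```

move_arm(
  targets="-1 0 0 0 0 0 -6.7; -1 0 0 0 0 0 -6.7; -1 0 0 0 0 0 -6.7; -1 0 0 0 0 0 -6.7; -1 0 0 0 0 0 -6.7",
)

```text
clock: 44.87
eef_pos: [490.4, -54.6, 116.1]
tool_rot: [-3.142, -0.0, -2.251]
force: [-1.0, -0.4, -3.2]
width: 7.9
gripper_force: 60.7
```

```bash
python3 -c "
from h import *
plate(); print(read_state()['qpos'].round(3))"
```

```text
[490.4 -54.6 116.1] [-1.8000e+02 -1.0000e-02 -1.2899e+02] [-1.  -0.4 -3.2] 7.9315297021622
U [-52.7  -3.5 128.1] N [  6.4 -52.9 128.1] F [-111.8   45.9  128.1] tilt -0.0 roll 0.01
[ 0.031  0.531  0.033  2.031 -0.03   0.58   2.546]
```

move_arm(
  targets="-1 0 0 0 0 0 -6.7; -1 0 0 0 0 0 -6.7; -1 0 0 0 0 0 -6.7; -1 0 0 0 0 0 -6.6; -1 0 0 0 0 0 -6.6",
)

```text
clock: 45.28
eef_pos: [490.3, -54.6, 116.1]
tool_rot: [3.141, -0.001, -1.67]
force: [-0.5, 0.1, -3.9]
width: 8.2
gripper_force: 60.7
```

move_arm(
  targets="-1 0 0 0 0 0 -6.6; -1 0 0 0 0 0 0; -1 0 0 0 0 0 0; -1 0 0 0 0 0 0",
)

```text
clock: 45.62
eef_pos: [490.6, -55.0, 115.8]
tool_rot: [3.141, -0.001, -1.564]
force: [-0.2, -0.5, -2.1]
width: 8.3
gripper_force: 60.7
```

```bash
sed -i 's/U-77\*R\[:,1\]/U+77*R[:,1]/g; s/"F",f(U+77/"F",f(U-77/; s/arcsin(R\[2,1\])/arcsin(-R[2,1])/' h.py; python3 -c "
from h import *
plate(); print(read_state()['qpos'].round(3))"; grep -n '"F"' h.py
```

```text
[490.6 -55.  115.8] [ 1.7995e+02 -4.0000e-02 -8.9620e+01] [-0.2 -0.5 -2.1] 8.299409483198689
U [-52.4  -3.9 127.8] N [-129.4   -3.2  127.9] F [ 24.6  -4.6 127.8] tilt -0.05 roll 0.04
[ 0.264  0.546 -0.303  2.023  0.274  0.612  2.925]
29:    print("U",f(U).round(1),"N",f(U+77*R[:,1]).round(1),"F",f(U-77*R[:,1]).round(1),"tilt",np.degrees(np.arcsin(-R[2,1])).round(2),"roll",np.degrees(R[2,0]).round(2))
```

move_arm(
  targets="-1 -0.4 -2.2 0 0 0 -0.5; -1 0 -2.2 0 0 0 0; -1 0 -2.1 0 0 0 0; -1 0 0 0 3 0 0; -1 0 0 0 4 0 0",
)

```text
clock: 46.03
eef_pos: [559.7, -48.7, 115.8]
tool_rot: [-3.014, 0.0, -1.553]
force: [-0.3, -0.7, -4.6]
width: 8.2
gripper_force: 60.7
```

move_arm(
  targets="-1 0 0 0 4 0 0; -1 0 0 0 4 0 0; -1 0 0 0 4 0 0; -1 0 0 0 0 0 0; -1 0 0 0 0 0 0",
)

```text
clock: 46.45
eef_pos: [553.2, -52.5, 113.9]
tool_rot: [-2.87, -0.009, -1.554]
force: [0.8, 0.3, -2.1]
width: 8.1
gripper_force: 60.7
```

```bash
python3 -c "
from h import *
plate([-60,0,45]); print(read_state()['qpos'].round(3))"
```

```text
[553.2 -52.5 113.9] [-164.44   -0.51  -89.05] [ 0.8  0.3 -2.1] 8.053605467004568
U [  7.   -2.3 125.5] N [-67.2  -2.5 104.8] F [ 81.2  -2.1 146.1] tilt 15.56 roll 0.51
tool shift cm [-0.31  0.91  5.95]
[ 0.248  0.529 -0.279  2.141  0.573  0.254  2.645]
```

move_arm(
  targets="-1 0 0 0 1 -0.5 0; -1 0 0 0 1 0 0; -1 0 0 0 1 0 0; -1 0 0 0 0 0 0; -1 0 0 0 0 0 0",
)

```text
clock: 46.87
eef_pos: [554.0, -52.9, 113.8]
tool_rot: [-2.818, 0.0, -1.552]
force: [1.0, 1.1, -2.2]
width: 8.1
gripper_force: 60.7
```

move_arm(
  targets="-1 0 0.1 0.7 0 0 0; -1 0 0.1 0.7 0 0 0; -1 0 0.1 0.7 0 0 0; -1 0 0.1 0.7 0 0 0; -1 0 0 0 0 0 0",
)

```text
clock: 47.28
eef_pos: [558.8, -52.6, 84.9]
tool_rot: [-2.82, -0.0, -1.552]
force: [0.1, 1.5, -2.9]
width: 8.4
gripper_force: 60.7
```

```bash
python3 -c "
from h import *
plate([-60,0,45]); print(read_state()['qpos'].round(3))"
```

```text
[558.8 -52.6  84.9] [-1.6156e+02 -2.0000e-02 -8.8940e+01] [ 0.1  1.5 -2.9] 8.427073426733404
U [12.  -2.6 96.3] N [-61.1  -2.8  72. ] F [ 85.   -2.4 120.7] tilt 18.44 roll 0.02
tool shift cm [-0.28  0.75  2.59]
[ 0.369  0.608 -0.443  2.194  1.338  0.236  1.906]
```

move_arm(
  targets="-1 -0.1 0.23 0.75 0 0 0; -1 -0.1 0.23 0.75 0 0 0; -1 -0.1 0.23 0.75 0 0 0; -1 0 0.23 0.75 0 0 0; -1 0 0.2 0.65 0 0 0",
)

```text
clock: 47.7
eef_pos: [560.1, -49.6, 47.8]
tool_rot: [-2.818, -0.001, -1.552]
force: [0.2, 0.1, -3.1]
width: 8.1
gripper_force: 60.7
```

move_arm(
  targets="-1 0 0 0 0 0 0; -1 0 0 0 0 0 0; -1 0 0 0 0 0 0",
)

```text
clock: 47.95
eef_pos: [560.0, -49.6, 48.3]
tool_rot: [-2.818, -0.001, -1.552]
force: [0.3, 0.2, -3.3]
width: 7.9
gripper_force: 60.7
```

```bash
python3 -c "
from h import *
plate([-60,0,28]); print(read_state()['qpos'].round(3))
d=snap('scene','s11.png',(220,150,370,262),5.2)"
```

```text
[560.  -49.6  48.3] [-1.6143e+02 -4.0000e-02 -8.8910e+01] [ 0.3  0.2 -3.3] 7.86004780568608
U [13.2  0.5 59.7] N [-59.8   0.2  35.2] F [86.2  0.7 84.2] tilt 18.57 roll 0.04
tool shift cm [0.02 0.25 0.67]
[ 0.376  0.693 -0.47   2.214  1.736  0.275  1.516]
```

View pics/s11.png

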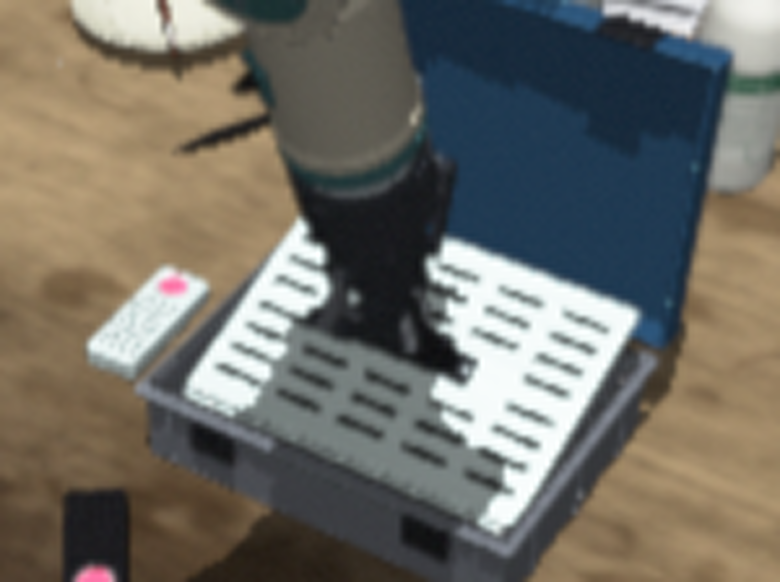

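The tilted plate is centred over the opening with its near edge just past the lip: near corners at (187,395) and (498,530). Lowering it to ledge height, watching the force.

move_arm(
  targets="-1 0 0.1 0.3 0 0 0; -1 0 0.1 0.3 0 0 0; -1 0 0 0 0 0 0; -1 0 0 0 0 0 0",
)

```text
clock: 48.33
eef_pos: [559.3, -49.5, 41.2]
tool_rot: [-2.819, -0.0, -1.551]
force: [0.9, 0.6, -3.9]
width: 7.9
gripper_force: 60.7
```

move_arm(
  targets="-1 0 0.05 0.15 0 0 0; -1 0 0 0 0 0 0; -1 0 0 0 0 0 0",
)

```text
clock: 48.58
eef_pos: [559.5, -49.5, 39.8]
tool_rot: [-2.818, -0.0, -1.551]
force: [-0.1, -0.4, -3.1]
width: 8.5
gripper_force: 60.7
```

```bash
python3 -c "
from h import *
plate([-75,0,28])"
```

```text
[559.5 -49.5  39.8] [-1.6146e+02 -1.0000e-02 -8.8890e+01] [-0.1 -0.4 -3.1] 8.540040772447838
U [12.6  0.5 51.2] N [-60.4   0.3  26.7] F [85.7  0.8 75.7] tilt 18.54 roll 0.01
tool shift cm [ 0.02  1.35 -0.59]
```

move_arm(
  targets="-1 0 0.03 0.1 0 0 0; -1 0 0 0 0 0 0; -1 0 0 0 0 0 0",
)

```text
clock: 48.83
eef_pos: [559.7, -49.5, 38.9]
tool_rot: [-2.818, -0.0, -1.551]
force: [-0.3, -0.6, -4.3]
width: 8.2
gripper_force: 60.8
```

move_arm(
  targets="-1 0 0.03 0.1 0 0 0; -1 0 0 0 0 0 0; -1 0 0 0 0 0 0",
)

```text
clock: 49.08
eef_pos: [560.1, -49.5, 38.1]
tool_rot: [-2.817, -0.0, -1.551]
force: [0.4, -0.2, 0.2]
width: 8.6
gripper_force: 61.0
```

move_arm(
  targets="-1 0 -0.03 -0.1 0 0 0; -1 0 0.36 -0.12 0 0 0; -1 0 0.36 -0.12 0 0 0; -1 0 0.36 -0.12 0 0 0; -1 0 0.36 -0.12 0 0 0",
)

```text
clock: 49.5
eef_pos: [543.8, -49.7, 38.8]
tool_rot: [-2.818, -0.0, -1.551]
force: [0.7, 0.0, -2.0]
width: 8.1
gripper_force: 60.8
```

move_arm(
  targets="-1 0 0 0 0 0 0; -1 0 0 0 0 0 0; -1 0 0 0 0 0 0",
)

```text
clock: 49.75
eef_pos: [544.0, -49.8, 38.7]
tool_rot: [-2.818, -0.0, -1.552]
force: [0.5, -0.2, -2.2]
width: 8.3
gripper_force: 60.8
```

```bash
python3 -c "
from h import *
plate([-77,0,26])"
```

```text
[544.  -49.8  38.7] [-1.6149e+02 -1.0000e-02 -8.8890e+01] [ 0.5 -0.2 -2.2] 8.279734790892148
U [-2.8  0.4 50. ] N [-75.8   0.2  25.6] F [70.2  0.7 74.5] tilt 18.51 roll 0.01
tool shift cm [ 0.02  0.1  -0.08]
```

move_arm(
  targets="-1 0 0.04 0.24 -1.8 0 0; -1 0 0.04 0.24 -1.8 0 0; -1 0 0.04 0.24 -1.8 0 0; -1 0 0 0 0 0 0; -1 0 0 0 0 0 0",
)

```text
clock: 50.17
eef_pos: [545.9, -50.0, 32.1]
tool_rot: [-2.905, -0.001, -1.552]
force: [0.2, -0.4, -1.6]
width: 8.1
gripper_force: 60.8
```

move_arm(
  targets="-1 0 0.04 0.24 -1.8 0 0; -1 0 0.04 0.24 -1.8 0 0; -1 0 0.04 0.24 -1.8 0 0; -1 0 0 0 0 0 0; -1 0 0 0 0 0 0",
)

```text
clock: 50.58
eef_pos: [545.8, -50.6, 24.6]
tool_rot: [-2.999, -0.001, -1.552]
force: [0.4, -0.6, -1.7]
width: 8.1
gripper_force: 60.9
```

```bash
python3 -c "
from h import *
plate([-76.5,0,25.2]); print(read_state()['qpos'].round(3))"
```

```text
[545.8 -50.6  24.6] [-1.7181e+02 -8.0000e-02 -8.8940e+01] [ 0.4 -0.6 -1.7] 8.108828014373028
U [ 1.1 -0.3 36.4] N [-75.1  -0.6  25.5] F [77.3 -0.1 47.4] tilt 8.19 roll 0.08
tool shift cm [-0.06  0.14  0.01]
[ 0.432  0.772 -0.585  2.076  1.069  0.45   2.186]
```

move_arm(
  targets="-1 0 0.19 0.24 -1.8 0 0; -1 0 0.04 0.24 -1.8 0 0; -1 0 0.04 0.24 -1.8 0 0; -1 0 0 0 0 0 0; -1 0 0 0 0 0 0",
)

```text
clock: 51.0
eef_pos: [543.8, -50.8, 17.2]
tool_rot: [-3.093, -0.003, -1.552]
force: [1.0, -1.1, -0.8]
width: 8.4
gripper_force: 60.9
```

```bash
python3 -c "
from h import *
plate([-77,0,25.2])"
```

```text
[543.8 -50.8  17.2] [-1.7719e+02 -1.5000e-01 -8.8900e+01] [ 1.  -1.1 -0.8] 8.425562720019416
U [ 0.3 -0.5 29.1] N [-76.7  -0.7  25.4] F [77.2 -0.2 32.9] tilt 2.81 roll 0.15
tool shift cm [-0.07  0.04  0.02]
```

move_arm(
  targets="-1 0 0.03 0.2 -1.4 0 0; -1 0 0.03 0.15 -1.3 0 0; -1 0 0 0 0 0 0; -1 0 0 0 0 0 0",
)

```text
clock: 51.33
eef_pos: [542.3, -50.6, 14.1]
tool_rot: [-3.141, -0.003, -1.551]
force: [-2.6, 0.2, 2.5]
width: 8.0
gripper_force: 61.5
```

```bash
python3 -c "
from h import *
plate([-77,0,25.2])"
```

```text
[542.3 -50.6  14.1] [-179.98   -0.19  -88.87] [-2.6  0.2  2.5] 7.95698874768277
U [-0.7 -0.3 26.1] N [-77.7  -0.6  26.1] F [76.3 -0.  26.1] tilt 0.02 roll 0.19
tool shift cm [-0.06 -0.07  0.09]
```

move_arm(
  targets="-0.7 0 0 0 0 0 0; -0.4 0 0 0 0 0 0; 0 0 0 0 0 0 0; 0 0 0 0 0 0 0; 0 0 0 0 0 0 0",
)

```text
clock: 51.75
eef_pos: [543.2, -50.2, 13.7]
tool_rot: [-3.141, -0.001, -1.551]
force: [-0.8, -0.1, -1.0]
width: 43.0
gripper_force: 0.0
```

move_arm(
  targets="0 0 0 -1 0 0 0; 0 0 0 -2 0 0 0; 0 0 0 -3 0 0 0; 0 0 0 -3 0 0 0; 0 0 0 -2 0 0 0",
)

```text
clock: 52.17
eef_pos: [544.0, -49.4, 126.7]
tool_rot: [-3.139, -0.001, -1.551]
force: [0.5, 0.1, -0.4]
width: 42.4
gripper_force: 0.0
```

move_arm(
  targets="0.9 3.4 0 0 0 0 0; 0.9 3.4 0 0 0 0 0; 0.9 3.4 0 0 0 0 0; 0.9 3.4 0 0 0 0 0; 0.9 3.4 0 0 0 0 0",
)

```text
clock: 52.58
eef_pos: [546.2, -221.7, 124.8]
tool_rot: [-3.141, -0.002, -1.551]
force: [0.6, 0.8, -0.3]
width: 81.1
gripper_force: 0.0
```

Run:
```python
from h import *
d=snap("scene","s12.png",(220,150,460,330),3.3)
s=read_state();print(s["eef_pos"],s["tool_rot"],s["qpos"].round(2),s["width"])
for cam in("top","scene"):
    d=cams.get_image(cam); im=d["color"].astype(np.uint8)
    # sherd: reddish blob near predicted
    u,v=w2px(d,[523,-412,10]).astype(int); hsv=cv2.cvtColor(im,cv2.COLOR_RGB2HSV)
    m=np.zeros(im.shape[:2],np.uint8); w=28
    sub=im[v-w:v+w,u-w:u+w].astype(int); bg=np.median(sub.reshape(-1,3),0)
    r,g,b=sub[...,0],sub[...,1],sub[...,2]
    mm=(((r-g)>1.25*(bg[0]-bg[1])+4)&(r<150)).astype(np.uint8); 
    n,l,st,c=cv2.connectedComponentsWithStats(mm); i=1+st[1:,4].argmax(); ys,xs=np.nonzero(l==i)
    W=np.array([px2w(d,x+u-w,y+v-w,10)[:2] for x,y in zip(xs,ys)],np.float32); print(cam,len(W),W.mean(0),cv2.minAreaRect(W))
```

```text
[ 545.34386913 -231.90967691  123.72521173] [ 3.14047045 -0.00806038 -1.56184477] [ 0.85  0.77 -0.84  1.74  0.7   0.95  2.87] 81.10055255176557
top 432 [ 573.02203 -491.29984] ((553.0855712890625, -482.8977355957031), (65.58289337158203, 151.97506713867188), 86.04924011230469)
scene 3 [ 523.0223 -395.2649] ((522.9248046875, -394.927734375), (1.855443000793457, 4.795166969299316), 77.90148162841797)
```

View pics/s12.png

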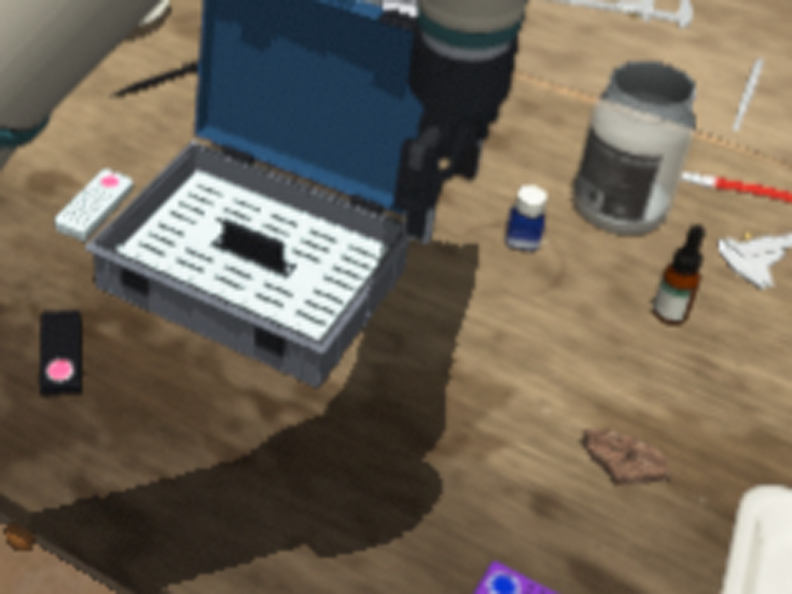

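The plate lies flat in the case under the lip, with its bar parallel to the lip. The sherd is at crop (585..667, 430..484). That was my last picture, so I'll measure numerically from here.

Run:
```python
from h import *
d=cams.get_image("scene"); t=cams.get_image("top")
pts=[(585,430),(632,437),(667,465),(658,478),(622,484),(585,452)]
W=np.array([px2w(d,220+x/3.3,150+y/3.3,12)[:2] for x,y in pts],np.float32); print(W.round(0).tolist(),cv2.minAreaRect(W))
W=np.array([c2w(t,p,12)[:2] for p in [(669,202),(700,189),(727,207),(711,224),(683,214)]],np.float32); print(W.round(0).tolist(),cv2.minAreaRect(W))
# colour segmentation vs local wood in scene
im=cv2.cvtColor(d["color"],cv2.COLOR_RGB2LAB).astype(float)
x0,y0,x1,y1=385,268,435,308
print("sherd lab",im[288:294,405:412].reshape(-1,3).mean(0),"wood",im[270:276,425:435].reshape(-1,3).mean(0), im[300:306,390:400].reshape(-1,3).mean(0))
x0,y0,x1,y1=355,195,420,235
it=cv2.cvtColor(t["color"],cv2.COLOR_RGB2LAB).astype(float)
u,v=(c2 for c2 in w2px(t,[523,-412,12]).astype(int)); print(u,v,"top sherd",it[v-2:v+3,u-3:u+4].reshape(-1,3).mean(0),"wood",it[v+14:v+20,u-5:u+5].reshape(-1,3).mean(0),it[v-2:v+3,u-20:u-15].reshape(-1,3).mean(0))
```

```text
[[532.0, -380.0], [546.0, -415.0], [534.0, -447.0], [517.0, -446.0], [496.0, -424.0], [510.0, -389.0]] ((523.3726806640625, -412.5440979003906), (66.18852996826172, 43.29191207885742), 69.6900863647461)
[[529.0, -372.0], [543.0, -412.0], [520.0, -444.0], [500.0, -423.0], [513.0, -389.0]] ((523.2059936523438, -407.1228332519531), (63.157691955566406, 37.8724365234375), 54.266056060791016)
sherd lab [112.0952381  137.23809524 143.85714286] wood [138.46666667 132.03333333 148.73333333] [114.81666667 131.88333333 145.73333333]
394 217 top sherd [173.65714286 128.65714286 134.57142857] wood [158.5        128.63333333 134.1       ] [132.12 128.52 133.  ]
```

Run:
```python
from h import *
d=cams.get_image("scene"); im=cv2.cvtColor(d["color"],cv2.COLOR_RGB2LAB).astype(float)
m=np.zeros(im.shape[:2],np.uint8); a=cv2.GaussianBlur(im[...,1],(3,3),0)
m[268:308,385:440]=(a[268:308,385:440]>134.6)
n,l,st,c=cv2.connectedComponentsWithStats(m); i=1+st[1:,4].argmax(); ys,xs=np.nonzero(l==i); print(st[i])
for z in(6,12):
    W=np.array([px2w(d,x,y,z)[:2] for x,y in zip(xs,ys)],np.float32)
    ev,V=np.linalg.eigh(np.cov(W.T)); print(z,W.mean(0),cv2.minAreaRect(W),"long dir",np.degrees(np.arctan2(V[1,1],V[0,1])),np.sqrt(ev)*3.46)
```

```text
[398 280  25  16 264]
6 [ 531.6243  -416.65143] ((532.7240600585938, -416.4482116699219), (50.00864028930664, 60.311431884765625), 33.54678726196289) long dir 89.65316426609486 [40.1628874  57.44263844]
12 [ 526.3722  -417.25955] ((527.4639282226562, -417.05816650390625), (49.65550231933594, 59.88555908203125), 33.54676055908203) long dir 89.65318533059539 [39.87927135 57.03700014]
```

move_arm(
  targets="1 0 0 0 0 0 7; 1 0 0 0 0 0 7; 1 0 0 0 0 0 7; 1 0 0 0 0 0 7; 1 0 0 0 0 0 7",
)

```text
clock: 53.3
eef_pos: [546.7, -217.7, 124.3]
tool_rot: [-3.141, -0.0, -2.165]
force: [-0.1, 0.7, 0.2]
width: 85.8
gripper_force: 0.0
```

move_arm(
  targets="1 0 0 0 0 0 7; 1 0 0 0 0 0 7; 1 0 0 0 0 0 7; 1 0 0 0 0 0 7; 1 0 0 0 0 0 7",
)

```text
clock: 53.72
eef_pos: [546.8, -217.6, 124.4]
tool_rot: [-3.141, 0.0, -2.776]
force: [-0.4, 0.3, 0.0]
width: 85.3
gripper_force: 0.0
```

move_arm(
  targets="1 0 0 0 0 0 7; 1 0 0 0 0 0 7; 1 0 0 0 0 0 7; 1 0 0 0 0 0 7; 1 0 0 0 0 0 7",
)

```text
clock: 54.13
eef_pos: [546.8, -217.5, 124.3]
tool_rot: [-3.141, 0.0, 2.897]
force: [0.8, 0.0, -0.7]
width: 85.1
gripper_force: 0.0
```

move_arm(
  targets="1 0 0 0 0 0 7; 1 0 0 0 0 0 7; 1 0 0 0 0 0 7; 1 0 0 0 0 0 7; 1 0 0 0 0 0 7",
)

```text
clock: 54.55
eef_pos: [546.8, -217.4, 124.2]
tool_rot: [3.141, 0.0, 2.286]
force: [-0.4, 0.3, 0.4]
width: 85.3
gripper_force: 0.0
```

move_arm(
  targets="1 0 0 0 0 0 7; 1 0 0 0 0 0 7; 1 0 0 0 0 0 7; 1 0 0 0 0 0 7; 1 0 0 0 0 0 7",
)

```text
clock: 54.97
eef_pos: [546.8, -217.3, 124.1]
tool_rot: [3.141, -0.0, 1.675]
force: [-0.3, 1.0, -0.7]
width: 85.7
gripper_force: 0.0
```

move_arm(
  targets="1 0 0 0 0 0 7; 1 0 0 0 0 0 7; 1 0 0 0 0 0 7; 1 0 0 0 0 0 7; 1 0 0 0 0 0 0",
)

```text
clock: 55.38
eef_pos: [546.9, -217.4, 124.0]
tool_rot: [-3.142, 0.0, 1.189]
force: [-0.4, 0.7, -0.7]
width: 85.2
gripper_force: 0.0
```

move_arm(
  targets="1 0 0 0 0 0 0; 1 0 0 0 0 0 0; 1 0 0 0 0 0 0",
)

```text
clock: 55.63
eef_pos: [546.5, -219.3, 124.0]
tool_rot: [3.141, 0.001, 1.192]
force: [0.2, -1.2, -0.5]
width: 85.4
gripper_force: 0.0
```

move_arm(
  targets="1 -3.1 0.86 0 0 0 0; 1 -3.1 0.86 0 0 0 0; 1 -3.1 0.86 0 0 0 0; 1 -3.1 0.86 0 0 0 0; 1 -3.1 0.86 0 0 0 0",
)

```text
clock: 56.05
eef_pos: [528.1, -381.3, 124.1]
tool_rot: [3.141, 0.001, 1.19]
force: [0.3, 0.0, 0.2]
width: 85.4
gripper_force: 0.0
```

move_arm(
  targets="1 -3.1 0.86 0 0 0 0; 1 0 0 0 0 0 0; 1 0 0 0 0 0 0; 1 0 0 0 0 0 0; 1 0 0 0 0 0 0",
)

```text
clock: 56.47
eef_pos: [525.6, -409.9, 123.9]
tool_rot: [-3.141, -0.0, 1.191]
force: [-0.5, 0.3, -0.1]
width: 85.2
gripper_force: 0.0
```

Run:
```python
from h import *
s=read_state();print(s["eef_pos"],s["tool_rot"],s["qpos"].round(2))
d=cams.get_image("scene"); im=cv2.cvtColor(d["color"],cv2.COLOR_RGB2LAB).astype(float)
m=np.zeros(im.shape[:2],np.uint8); a=cv2.GaussianBlur(im[...,1],(3,3),0)
m[260:320,375:450]=(a[260:320,375:450]>134.6)
n,l,st,c=cv2.connectedComponentsWithStats(m)
for i in range(1,n):
    if st[i,4]>40: print(st[i],c[i],px2w(d,*c[i],12))
```

```text
[ 525.5559227  -409.91653189  123.94700158] [-3.14136282e+00 -4.48142575e-04  1.19104676e+00] [ 0.56  0.73  0.11  1.54 -0.1   0.87  0.32]
[399 282  24  14 235] [410.77446809 288.43404255] [ 525.10067555 -419.86697331   12.        ]
```

move_arm(
  targets="1 -0.3 0 2.2 0 0 0; 1 0 0 2.2 0 0 0; 1 0 0 2.2 0 0 0; 1 0 0 2.2 0 0 0; 1 0 0 2 0 0 0",
)

```text
clock: 56.93
eef_pos: [524.4, -412.9, 15.1]
tool_rot: [-3.141, 0.0, 1.191]
force: [0.3, -0.3, -0.8]
width: 85.3
gripper_force: 0.0
```

move_arm(
  targets="1 0 0 1.6 0 0 0; 1 0 0 1.3 0 0 0; 1 0 0 1 0 0 0; 1 0 0 0.5 0 0 0; 1 0 0 0 0 0 0",
)

```text
clock: 57.35
eef_pos: [523.5, -414.0, -28.7]
tool_rot: [-3.14, 0.001, 1.189]
force: [-0.7, -0.5, 0.6]
width: 86.0
gripper_force: 0.0
```

move_arm(
  targets="0.6 0 0 0 0 0 0; 0.4 0 0 0 0 0 0; 0.2 0 0 0 0 0 0; 0 0 0 0 0 0 0; -0.1 0 0 0 0 0 0",
)

```text
clock: 57.77
eef_pos: [524.8, -415.6, -26.3]
tool_rot: [3.139, 0.002, 1.189]
force: [0.6, 0.6, 4.5]
width: 39.3
gripper_force: 58.4
```

move_arm(
  targets="-0.2 0 0 0 0 0 0; -0.3 0 0 0 0 0 0; -0.4 0 0 0 0 0 0; -0.4 0 0 0 0 0 0",
)

```text
clock: 58.1
eef_pos: [524.8, -415.6, -26.3]
tool_rot: [3.139, 0.002, 1.189]
force: [-0.6, -0.2, 4.9]
width: 39.4
gripper_force: 58.3
```

move_arm(
  targets="-0.4 0 0 -1.5 0 0 0; -0.4 0 0 -2.5 0 0 0; -0.4 0 0 -3 0 0 0; -0.4 0 0 -3 0 0 0; -0.4 0 0 -2 0 0 0",
)

```text
clock: 58.52
eef_pos: [524.7, -415.6, 96.3]
tool_rot: [3.138, 0.002, 1.188]
force: [0.6, -0.4, -0.5]
width: 39.6
gripper_force: 58.7
```

move_arm(
  targets="-0.4 0 0 0 0 0 -5.7; -0.4 0 0 0 0 0 -5.7; -0.4 0 0 0 0 0 -5.7; -0.4 0 0 0 0 0 -5.7; -0.4 0 0 0 0 0 0",
)

```text
clock: 58.93
eef_pos: [523.6, -414.9, 93.4]
tool_rot: [3.141, 0.002, 1.589]
force: [-0.3, -0.3, -0.6]
width: 39.7
gripper_force: 58.7
```

move_arm(
  targets="-0.4 3.2 0.6 0 0 0 0; -0.4 3.2 0.6 0 0 0 0; -0.4 3.2 0.6 0 0 0 0; -0.4 3.2 0.6 0 0 0 0; -0.4 3.2 0.6 0 0 0 0",
)

```text
clock: 59.35
eef_pos: [551.3, -252.9, 92.7]
tool_rot: [3.141, 0.001, 1.583]
force: [0.3, 0.8, -0.1]
width: 39.7
gripper_force: 58.7
```

move_arm(
  targets="-0.4 3.2 0.6 0 0 0 0; -0.4 3.2 0.6 0 0 0 0; -0.4 3.2 0.6 0 0 0 0; -0.4 3.2 0.6 0 0 0 0; -0.4 0 0 0 0 0 0",
)

```text
clock: 59.77
eef_pos: [575.1, -115.7, 92.4]
tool_rot: [3.14, -0.005, 1.594]
force: [0.5, 1.5, -0.8]
width: 39.6
gripper_force: 58.7
```

move_arm(
  targets="-0.4 0 0 0 0 0 0; -0.4 0 0 0 0 0 0; -0.4 0 0 0 0 0 0",
)

```text
clock: 60.02
eef_pos: [572.9, -127.8, 92.1]
tool_rot: [-3.141, 0.003, 1.583]
force: [-0.1, -1.3, 0.6]
width: 39.5
gripper_force: 58.7
```

move_arm(
  targets="-0.4 0.9 0 1.5 0 0 0; -0.4 0 0 1.5 0 0 0; -0.4 0 0 1.5 0 0 0; -0.4 0 0 1.5 0 0 0; -0.4 0 0 1 0 0 0",
)

```text
clock: 60.43
eef_pos: [572.1, -118.8, 20.6]
tool_rot: [-3.14, 0.002, 1.583]
force: [-0.7, -0.7, -0.7]
width: 39.5
gripper_force: 58.7
```

move_arm(
  targets="-0.4 0 0 0.8 0 0 0; -0.4 0 0 0.5 0 0 0; -0.4 0 0 0 0 0 0; -0.4 0 0 0 0 0 0; -0.4 0 0 0 0 0 0",
)

```text
clock: 60.85
eef_pos: [573.6, -117.2, 9.4]
tool_rot: [3.141, 0.001, 1.586]
force: [-0.5, -0.9, -0.5]
width: 39.8
gripper_force: 58.7
```

move_arm(
  targets="-0.4 0 0 0.2 0 0 0; -0.4 0 0 0.2 0 0 0; -0.4 0 0 0.1 0 0 0; -0.4 0 0 0 0 0 0; -0.4 0 0 0 0 0 0",
)

```text
clock: 61.27
eef_pos: [573.1, -117.0, 3.8]
tool_rot: [-3.141, 0.001, 1.587]
force: [-0.7, -0.3, -1.0]
width: 39.5
gripper_force: 58.7
```

move_arm(
  targets="-0.2 0 0 0 0 0 0; 0 0 0 0 0 0 0; 0.1 0 0 0 0 0 0; 0.2 0 0 0 0 0 0; 0.2 0 0 0 0 0 0",
)

```text
clock: 61.68
eef_pos: [573.1, -117.0, 3.8]
tool_rot: [-3.141, 0.001, 1.587]
force: [-0.5, -0.1, 0.5]
width: 51.0
gripper_force: 0.0
```

move_arm(
  targets="0.2 0 0 -1 0 0 0; 0.2 0 0 -2 0 0 0; 0.2 0 0 -3 0 0 0; 0.2 0 0 -3 0 0 0; 0.2 0 0 -3 0 0 0",
)

```text
clock: 62.1
eef_pos: [572.8, -116.8, 125.6]
tool_rot: [-3.141, 0.001, 1.587]
force: [0.5, -0.7, 0.2]
width: 51.6
gripper_force: 0.0
```

move_arm(
  targets="0 0 0 -2.7 0 0 0; -0.5 0 0 -2.8 0 0 0; -1 0 0 -2.8 0 0 0; -1 0 0 -2.8 0 0 0; -1 0 0 -2.8 0 0 0",
)

```text
clock: 62.52
eef_pos: [572.6, -116.6, 265.1]
tool_rot: [3.141, 0.001, 1.587]
force: [0.0, 0.1, -1.0]
width: 0.2
gripper_force: 0.0
```

move_arm(
  targets="-1 0 0 0 0 0 -6.9; -1 0 0 0 0 0 -6.9; -1 0 0 0 0 0 -6.9; -1 0 0 0 0 0 -6.9; -1 0 0 0 0 0 -6.9",
)

```text
clock: 62.93
eef_pos: [572.8, -116.7, 263.7]
tool_rot: [-3.141, 0.001, 2.195]
force: [0.2, 0.3, -0.1]
width: -0.1
gripper_force: 0.0
```

move_arm(
  targets="-1 0 0 0 0 0 -6.9; -1 0 0 0 0 0 -6.9; -1 0 0 0 0 0 -6.9; -1 0 0 0 0 0 -6.9; -1 0 0 0 0 0 -6.9",
)

```text
clock: 63.35
eef_pos: [572.8, -116.8, 263.5]
tool_rot: [-3.14, 0.001, 2.797]
force: [0.5, 0.2, 0.8]
width: -0.0
gripper_force: 0.0
```

move_arm(
  targets="-1 0 0 0 0 0 -6.9; -1 0 0 0 0 0 -6.9; -1 0 0 0 0 0 -6.9; -1 0 3.3 0 0 0 0; -1 0 3.3 0 0 0 0",
)

```text
clock: 63.77
eef_pos: [572.1, -53.0, 263.1]
tool_rot: [-3.139, -0.0, -3.137]
force: [1.0, 1.1, 0.1]
width: 0.6
gripper_force: 0.0
```

move_arm(
  targets="-1 0 0 0 0 0 0; -1 0 0 0 0 0 0; -1 0 0 0 0 0 0",
)

```text
clock: 64.02
eef_pos: [572.3, -51.3, 263.2]
tool_rot: [-3.139, 0.0, -3.131]
force: [-0.2, -0.7, -1.3]
width: -0.1
gripper_force: 0.0
```

Run:
```python
from h import *
s=read_state();print(s["eef_pos"],s["tool_rot"],s["qpos"].round(2),s["width"])
for cam,thr in(("scene",134.6),("top",134)):
    d=cams.get_image(cam); im=cv2.cvtColor(d["color"],cv2.COLOR_RGB2LAB).astype(float)
    u,v=w2px(d,[573,-116,40]).astype(int); w=22
    a=im[v-w:v+w,u-w:u+w,1]; print(cam,u,v,np.percentile(a,[5,50,95]))
    m=(a>thr).astype(np.uint8); n,l,st,c=cv2.connectedComponentsWithStats(m)
    for i in range(1,n):
        if st[i,4]>25: print(st[i],px2w(d,c[i][0]+u-w,c[i][1]+v-w,42).round(0))
```

```text
[572.26661349 -51.29217106 263.24234277] [-3.13900934e+00  1.01836734e-04 -3.13094002e+00] [ 0.28  0.47 -0.36  1.64  0.19  1.06  1.44] -0.058349185148434235
scene 319 227 [123. 127. 137.]
[ 14  17  21  11 147] [ 575. -118.   42.]
top 315 205 [127. 129. 129.]
```

The sherd is on the plate at about (575,-118), as intended. Now I take the shut fingers over and behind the lid.

move_arm(
  targets="-1 -3.3 0 0 0 0 0; -1 -3.3 0 0 0 0 0; -1 -3.3 0 0 0 0 0; -1 -3.3 0 0 0 0 0; -1 -3.3 0 0 0 0 0",
)

```text
clock: 64.53
eef_pos: [738.6, -51.0, 262.7]
tool_rot: [-3.139, -0.0, -3.133]
force: [0.7, -0.1, -0.6]
width: -0.2
gripper_force: 0.0
```

move_arm(
  targets="-1 -3 0 0 0 0 0; -1 0 0 0 0 0 0; -1 0 0 0 0 0 0; -1 0 0 0 0 0 0",
)

```text
clock: 64.87
eef_pos: [766.5, -49.6, 262.0]
tool_rot: [-3.14, -0.002, -3.132]
force: [-0.1, -0.9, 0.2]
width: 0.3
gripper_force: 0.0
```

move_arm(
  targets="-1 0 0 2 0 0 0; -1 0 0 2 0 0 0; -1 0 0 2 0 0 0; -1 0 0 2 0 0 0; -1 0 0 0 0 0 0",
)

```text
clock: 65.28
eef_pos: [763.3, -49.9, 179.0]
tool_rot: [-3.139, -0.008, -3.131]
force: [-0.8, 0.1, -1.5]
width: 0.3
gripper_force: 0.0
```

move_arm(
  targets="-1 0 0 0 0 0 0; -1 0 0 0 0 0 0; -1 0 0 0 0 0 0",
)

```text
clock: 65.53
eef_pos: [768.3, -48.9, 185.2]
tool_rot: [-3.14, 0.003, -3.131]
force: [-0.5, -0.0, -0.6]
width: 0.0
gripper_force: 0.0
```

move_arm(
  targets="-1 1.5 0 0 0 0 0; -1 1.5 0 0 0 0 0; -1 1.5 0 0 0 0 0; -1 1 0 0 0 0 0; -1 0.8 0 0 0 0 0",
)

```text
clock: 65.95
eef_pos: [704.3, -49.4, 184.7]
tool_rot: [-3.14, 0.002, -3.131]
force: [0.3, -0.3, 0.7]
width: 0.0
gripper_force: 0.0
```

move_arm(
  targets="-1 0.8 0 0 0 0 0; -1 0.8 0 0 0 0 0; -1 0.8 0 0 0 0 0; -1 0.8 0 0 0 0 0; -1 0.8 0 0 0 0 0",
)

```text
clock: 66.37
eef_pos: [667.3, -49.9, 185.8]
tool_rot: [-3.14, 0.008, -3.131]
force: [2.4, -0.2, 2.6]
width: -0.3
gripper_force: 1.7
```

move_arm(
  targets="-1 0.8 0 0 0 0 0; -1 0.8 0 0 0 0 0; -1 0.8 0 0 0 0 0; -1 0.8 0 0 0 0 0; -1 0.8 0 0 0 0 0",
)

```text
clock: 66.78
eef_pos: [623.7, -50.4, 182.8]
tool_rot: [-3.14, -0.0, -3.131]
force: [2.0, -1.7, -1.3]
width: -0.2
gripper_force: 1.2
```

move_arm(
  targets="-1 0.76 0 0.2 0 0 0; -1 0.76 0 0.2 0 0 0; -1 0.76 0 0.2 0 0 0; -1 0.76 0 0.2 0 0 0",
)

```text
clock: 67.12
eef_pos: [592.9, -50.7, 174.2]
tool_rot: [-3.14, -0.001, -3.131]
force: [2.6, -1.4, -0.2]
width: -0.3
gripper_force: 1.0
```

move_arm(
  targets="-1 0.7 0 0.37 0 0 0; -1 0.7 0 0.37 0 0 0; -1 0.7 0 0.37 0 0 0; -1 0.7 0 0.37 0 0 0; -1 0.7 0 0.37 0 0 0",
)

```text
clock: 67.53
eef_pos: [558.2, -50.9, 155.5]
tool_rot: [-3.14, -0.0, -3.131]
force: [2.7, 0.2, -0.3]
width: 0.2
gripper_force: 0.8
```

move_arm(
  targets="-1 0.58 0 0.54 0 0 0; -1 0.58 0 0.54 0 0 0; -1 0.58 0 0.54 0 0 0",
)

```text
clock: 67.78
eef_pos: [540.5, -51.0, 139.3]
tool_rot: [-3.141, -0.001, -3.131]
force: [-0.0, -0.6, 2.5]
width: -0.4
gripper_force: 1.0
```

move_arm(
  targets="-1 0.58 0 0.54 0 0 0; -1 0.58 0 0.54 0 0 0; -1 0.42 0 0.67 0 0 0; -1 0.42 0 0.67 0 0 0; -1 0.42 0 0.67 0 0 0",
)

```text
clock: 68.2
eef_pos: [516.5, -51.3, 108.3]
tool_rot: [-3.14, -0.001, -3.131]
force: [-1.1, -0.8, 2.7]
width: -0.1
gripper_force: 0.8
```

move_arm(
  targets="-1 0.42 0 0.67 0 0 0; -1 0.42 0 0.67 0 0 0; -1 0 0 0 0 0 0",
)

```text
clock: 68.45
eef_pos: [507.0, -51.5, 94.1]
tool_rot: [-3.14, -0.004, -3.131]
force: [-0.1, 0.6, -0.7]
width: 0.1
gripper_force: 0.0
```

move_arm(
  targets="-1 0.27 0 0.7 0 0 0; -1 0.27 0 0.7 0 0 0; -1 0 0 0 0 0 0",
)

```text
clock: 68.7
eef_pos: [502.2, -51.6, 80.4]
tool_rot: [-3.14, -0.003, -3.131]
force: [0.9, -0.0, -0.3]
width: -0.1
gripper_force: 0.0
```

move_arm(
  targets="-1 0 0 0.5 0 0 0; -1 0 0 0.5 0 0 0; -1 0 0 0.3 0 0 0; -1 0 0 0 0 0 0",
)

```text
clock: 69.03
eef_pos: [503.3, -51.6, 68.0]
tool_rot: [-3.14, -0.001, -3.131]
force: [-0.2, -0.2, 0.1]
width: -0.4
gripper_force: 0.0
```

move_arm(
  targets="-1 0 0 0.3 0 0 0; -1 0 0 0.2 0 0 0; -1 0 0 0 0 0 0",
)

```text
clock: 69.28
eef_pos: [503.5, -51.6, 63.3]
tool_rot: [-3.14, -0.0, -3.131]
force: [0.8, 0.6, 0.9]
width: 0.3
gripper_force: 0.0
```

move_arm(
  targets="-1 0 0 0.2 0 0 0; -1 0 0 0.2 0 0 0; -1 0 0 0 0 0 0",
)

```text
clock: 69.53
eef_pos: [503.5, -51.6, 59.4]
tool_rot: [-3.14, -0.0, -3.131]
force: [-0.2, 0.1, -0.5]
width: 0.3
gripper_force: 0.0
```

move_arm(
  targets="-1 0 0 0.2 0 0 0; -1 0 0 0.1 0 0 0; -1 0 0 0 0 0 0",
)

```text
clock: 69.78
eef_pos: [503.4, -51.6, 56.5]
tool_rot: [-3.14, -0.001, -3.131]
force: [0.5, -0.3, 0.3]
width: -0.1
gripper_force: 0.0
```

Run:
```python
from h import *
# lid top corners check: sample scene colours where the closed lid's top near corners would be, and plate white seen?
d=cams.get_image("scene"); im=d["color"]; K=Ro.from_euler("z",.016)
for n,q in dict(nearL=(-85,100,83),nearR=(-85,-100,83),midR=(0,-90,83),farR=(80,-100,83),frontL=(-93,80,70),openTop=(110,-90,200),rimfrontR=(-93,-100,40)).items():
    u,v=w2px(d,K.apply(q)+[543,-50.3,0]).astype(int); print(n,u,v,im[v,u])
print(read_state()["eef_pos"],read_state()["force"])
```

```text
nearL 252 218 [ 45  86 121]
nearR 311 244 [ 48  85 119]
midR 323 225 [ 48  88 126]
farR 338 211 [ 47  89 127]
frontL 256 225 [22 22 25]
openTop 343 172 [166 144 108]
rimfrontR 309 257 [67 69 74]
[503.6742688  -51.57783773  56.56409851] [-0.33457053  0.47792942 -0.47341095]
```

move_arm(
  targets="-1 0 0 0.2 0 0 0; -1 0 0 0.1 0 0 0; -1 0 0 0 0 0 0",
)

```text
clock: 70.08
eef_pos: [503.5, -51.6, 53.5]
tool_rot: [-3.14, -0.0, -3.131]
force: [0.5, 0.7, 0.9]
width: 0.0
gripper_force: 0.0
```

move_arm(
  targets="-1 0 0 0.2 0 0 0; -1 0 0 0 0 0 0; -1 0 0 0 0 0 0",
)

```text
clock: 70.33
eef_pos: [503.7, -51.6, 51.6]
tool_rot: [-3.14, -0.0, -3.131]
force: [-0.9, -0.3, 0.2]
width: -0.3
gripper_force: 0.0
```

```bash
cat > lid.py <<'E'
from h import *
d=cams.get_image("scene"); im=d["color"].astype(int); K=Ro.from_euler("z",.016)
for y in(-95,-75,75,95):   # walk up the front: lid skirt bottom->top; project near edge points at heights
    r=[]
    for z in range(50,105,3):
        u,v=np.round(w2px(d,K.apply((-94,y,z))+[543,-50.3,0])).astype(int); r.append(f"{z}:{im[v,u,0]},{im[v,u,2]}")
    print(y,*r)
E
python3 lid.py
```

```text
-95 50:60,66 53:72,80 56:72,80 59:79,88 62:60,75 65:37,71 68:37,71 71:27,72 74:28,72 77:31,72 80:31,72 83:30,74 86:43,109 89:46,124 92:47,126 95:47,126 98:47,126 101:47,125 104:47,125
-75 50:21,23 53:21,23 56:20,22 59:21,23 62:20,24 65:20,24 68:21,26 71:22,25 74:28,33 77:28,33 80:31,46 83:34,76 86:45,118 89:47,126 92:47,126 95:45,125 98:45,125 101:46,126 104:46,126
75 50:16,18 53:16,18 56:17,17 59:17,21 62:19,20 65:19,20 68:19,20 71:17,19 74:21,26 77:21,26 80:26,50 83:33,87 86:44,118 89:44,118 92:47,127 95:48,128 98:47,126 101:47,126 104:47,126
95 50:70,78 53:80,90 56:74,84 59:74,84 62:51,73 65:34,72 68:34,72 71:28,72 74:28,73 77:28,73 80:32,84 83:32,84 86:42,113 89:45,124 92:47,127 95:47,127 98:47,126 101:46,126 104:46,126
```

move_arm(
  targets="-1 0 0 0.2 0 0 0; -1 0 0 0 0 0 0; -1 0 0 0 0 0 0",
)

```text
clock: 70.63
eef_pos: [503.8, -51.6, 50.2]
tool_rot: [-3.14, 0.0, -3.131]
force: [-0.8, 0.7, 6.3]
width: 0.0
gripper_force: 3.0
```

move_arm(
  targets="-1 0 0 0.2 0 0 0; -1 0 0 0 0 0 0; -1 0 0 0 0 0 0",
)

```text
clock: 70.88
eef_pos: [503.8, -51.7, 50.0]
tool_rot: [-3.139, 0.001, -3.131]
force: [-5.5, 0.2, 25.8]
width: -0.6
gripper_force: 12.6
```

move_arm(
  targets="-1 0 0 0.2 0 0 0; -1 0 0 0 0 0 0; -1 0 0 0 0 0 0",
)

```text
clock: 71.13
eef_pos: [503.9, -51.7, 49.8]
tool_rot: [-3.138, 0.002, -3.131]
force: [-9.8, 1.7, 45.0]
width: 0.1
gripper_force: 22.3
```

The lid is stiff against the rim, so it's fully closed. I'll retreat, do a last lid check and hand in.

move_arm(
  targets="-1 0 0 -1 0 0 0; -1 0 0 -2 0 0 0; -1 0 0 -3 0 0 0; -1 0 0 -3 0 0 0; -1 0 0 -3 0 0 0",
)

```text
clock: 71.55
eef_pos: [503.2, -51.4, 166.8]
tool_rot: [-3.141, -0.001, -3.131]
force: [1.3, -0.2, 0.4]
width: -0.2
gripper_force: 0.0
```

move_arm(
  targets="-1 0 0 -2 0 0 0; -1 0 0 0 0 0 0; -1 0 0 0 0 0 0; -1 0 0 0 0 0 0; -1 0 0 0 0 0 0",
)

```text
clock: 71.97
eef_pos: [502.6, -51.5, 184.4]
tool_rot: [-3.141, -0.003, -3.131]
force: [-0.3, 0.5, -0.5]
width: -0.2
gripper_force: 0.0
```

```bash
python3 lid.py | head -1; python3 -c "
from h import *
print(read_state()['force'], order.finish_job())"
```

```text
-95 50:61,67 53:71,79 56:71,79 59:69,80 62:51,79 65:31,73 68:31,73 71:26,70 74:26,70 77:27,71 80:27,71 83:33,84 86:46,120 89:48,129 92:48,127 95:48,127 98:48,128 101:47,128 104:46,126
the job is handed in; nothing more can be done
[0.51029053 0.25827319 0.99680403] None
```

The job is handed in at 72 s: the spent canister lies flat beside the case, the three fresh ones are on its floor under the refitted plate, the sherd is on the plate, and the lid is fully closed; pressing to check the lid reached 45 N at the fingertips, above the 40 N set for the arm and gripper body, and an early missed grasp put a similar 46 N on the spent canister.

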